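# Sort salvaged board parts into the sample trays

## Task

Sort the five loose salvaged parts on the green mat (two finned heat sinks, two can capacitors and one transformer) into the three blue trays: each part goes into the large front bay of the tray whose narrow back bay shows a fixed sample of its kind. Set every part down gently (no dropping), upright as it stands now and flat on the tray floor, not on another part or on a wall. Leave the multimeter and the solder reel alone.

Things in the scene. Friction and masses are not known exactly. Their poses are not given: they have to be found in the camera images.
- heatsink_a: Loose finned heat sink of bare aluminium, one of two alike: a block 40 mm long (own x) by 28 mm wide (own y) by 24 mm tall, upright fins running along x, about 70 g. Stands on the green mat (its top is 2 mm above the table), fins up; grip it across the 28 mm. Origin: centre of its underside; z up.
- heatsink_b: Loose finned heat sink of bare aluminium, one of two alike: a block 40 mm long (own x) by 28 mm wide (own y) by 24 mm tall, upright fins running along x, about 70 g. Stands on the green mat (its top is 2 mm above the table), fins up; grip it across the 28 mm. Origin: centre of its underside; z up.
- capacitor_a: Loose can capacitor, one of two alike: an upright black cylinder 30 mm in diameter and 40 mm tall with a bare aluminium top, about 45 g. Stands on the green mat (its top is 2 mm above the table). Origin: centre of its underside; z is its axis, up.
- capacitor_b: Loose can capacitor, one of two alike: an upright black cylinder 30 mm in diameter and 40 mm tall with a bare aluminium top, about 45 g. Stands on the green mat (its top is 2 mm above the table). Origin: centre of its underside; z is its axis, up.
- transformer: Loose transformer: steel core 44 mm long (own x), 18 mm wide, 38 mm tall; copper winding between white cheeks, 34 mm wide (own y) over the middle 30 mm of length, 5 to 31 mm up; black foot 44 by 34 by 4 mm; about 180 g. Stands on the green mat (its top is 2 mm above the table); grip across the 34 mm at the winding. Origin: centre of its underside; z up.
- tray_heatsink: Fixed blue tray for the heat sinks. Front bay (to fill), nearer the robot: inside 100 (own x) by 140 mm (y), floor 3 mm, walls 4 mm thick, tops 22 mm above the table. Behind it a narrow bay, inside 44 by 140 mm, centred at own x = 76 mm, holds a fixed sample heat sink of the same size. Origin: under the centre of the front bay, on the table; x away from the robot, z up.
- tray_capacitor: Fixed blue tray for the capacitors. Front bay (to fill), nearer the robot: inside 100 (own x) by 140 mm (y), floor 3 mm, walls 4 mm thick, tops 22 mm above the table. Behind it a narrow bay, inside 44 by 140 mm, centred at own x = 76 mm, holds a fixed sample capacitor of the same size. Origin: under the centre of the front bay, on the table; x away from the robot, z up.
- tray_transformer: Fixed blue tray for the transformer. Front bay (to fill), nearer the robot: inside 100 (own x) by 140 mm (y), floor 3 mm, walls 4 mm thick, tops 22 mm above the table. Behind it a narrow bay, inside 44 by 140 mm, centred at own x = 76 mm, holds a fixed sample transformer of the same size. Origin: under the centre of the front bay, on the table; x away from the robot, z up.
- multimeter: Bystander, to be left alone: yellow hand multimeter lying on its back to the right of the work, 185 mm (own x) by 88 mm by 45 mm high. Origin: centre of its underside.
- solder_reel: Bystander, to be left alone: reel of solder wire standing on its flange to the left of the work, white flanges 60 mm in diameter, 48 mm tall. Origin: centre of its underside.
Things that resemble listed ones, but are neither listed nor needed, are in the scene too. Leave any pink or white look-alike of the tray_capacitor alone. What is shaped like the tray_transformer but orange is not meant.

How it is judged:
By the outcome, as a careful person would: the job done as asked, in the order asked, and still so for the second after the job is handed in, with the robot touching nothing.
It also fails if it takes over 128 s, if anything falls off the work surface, if the arm or the gripper's body presses on something with over 40 N, if the wrist force passes 120 N, or if a joint passes its speed limit or range.

## Robot

A 6-joint arm with a two-finger parallel gripper is mounted at the origin on the work surface. World frame = base frame: x ahead of the robot, y to its left, z up, the work surface at z = 0. Lengths are in m, angles in rad, forces in N, time in s.
With the tool pointing down it reaches from about 0.325 to 0.9 m from the base axis. Payload 3.5 kg.
Tool frame: the origin (TCP) lies midway between the tips of the shut fingers; the grasp point (between the pads) lies 19 mm behind it; y points along the fingers, x is the direction in which the jaws open and shut, and the axes are right-handed (so a half turn about y gives the same grasp; the last joint's range is limited). The gripper opens to 85 mm and grips with 20 to 120 N. Pads are 22 mm wide; open, the fingers measure 114 mm over their backs; the gripper's body (76 mm by 85 mm) begins 54 mm behind the grasp point. The pads swing forward as they close: fully open they stand 13 mm farther back than shut.
Start: joints at [-1.234, 0.276, -0.026, 1.268, 0, 1.467], TCP at [0.266, -0.566, 0.231] pointing down, gripper open.
Joint ranges: [-3.12, 3.12], [-0.85, 1.88], [-1.08, 1.24], [-1.95, 2.15], [-1.57, 1.53], [-3.14, 3.14]. Speed limits (rad/s): [2.57, 2.57, 3.14, 3.14, 3.14, 3.14].

## Interface

Orientations are given as a unit quaternion [x, y, z, w].
In Python, from cell import get_state, get_image, job_done, find_in, masks_of, pinpoint gives the robot as it stands. The module is installed in compiled form; this text tells all that it offers.
- The arm moves only by the shell command python3 -m pendant 'ROWS' [OPENING] [FORCE]. ROWS is a JSON object of lists of equal length, an entry for each row: "travel": the shift along the tool's x, y, z in m, a list of three; "rot": the turn, a rotation vector about the tool's x, y, z in degrees, a list of three. A call has 1 to 5 rows; each row shifts and turns the pose as measured when the row begins, along the tool's axes as they then stand; what a row does not reach is not made up. A row lasts 1/12 s, in which the tool goes at most 41.7 mm and 7.16 degrees, less where a joint would pass 70% of its speed; a pose out of reach is approached as far as the arm can. A call is refused whole if a number of a shift passes 0.0417 or a number of a turn 7.16, either way. A call with a gripper value outside its range is refused whole. OPENING is the opening in per cent of the stroke, from 0 (shut) to 100 (fully open), set as the call begins (- or left out, the last holds). The fingers move at their own pace and stop on an object; FORCE is the grip in N (left out, the last holds). Time passes only in rows, so rows that do not move let the fingers close. It gives the time, the measured TCP pose, the force and the opening at its end, in the units of the state.
- get_state(): the state, without advancing time (a new reading comes with each control period).
- get_image(name): name is "scene" or "top" or "wrist"; returns a dict with "color" (400x640x3 uint8, blue, green, red), "range_z" (400x640 float32, m along the optical axis (not along the pixel's ray), 0 where there is no reading), "fx", "fy", "cx", "cy" (pixels), "extrinsics" (4x4, takes a point from world to camera coordinates). Camera axes: x right, y down, z forward; pixel columns grow to the right and rows downward; lengths in m; the calibration is good to about 2 mm. A picture is of the moment at which its call begins.
- job_done(): hands the job in, once; it reports no verdict.
Trained networks look in a picture, given as the dict that the camera call returned (one of the last four; its "shot" number tells which), for a name from the list of things; names that differ only in an ending like _2 or _b are one class to them, and where a whole thing is asked for, a point or a joint stands for the part that bears it (a point fixed in the world has none). Each returns a list of dicts, best first, with "conf" (0 to 1); they miss things now and then, are a little off and sometimes report something else, mostly with a low value. They report only what shows in the picture. A call takes as long as a camera call. They do not tell look-alikes from the thing itself.
- find_in(target, picture): "centre" ([x, y, z] in m, in world coordinates, good to about 4 mm: the middle of the surface that is visible of it).
- masks_of(target, picture): "mask" (400x640 bool, what is visible of it).
- pinpoint(target, picture): "centre" ([x, y, z] in m, in world coordinates, good to about 4 mm: a listed point, or the origin of a listed thing).
The state is a dict: "t": time; "joint_positions": joint angles; "dq": joint speeds; "effort": joint torques, N m; "position": TCP position; "tcp_rot": TCP orientation; "ft_force": force on the tool from outside, world axes, zero at the start; "ft_torque": the same for the moment, N m; "width": finger opening in m.
Only numpy, scipy, OpenCV 4.12 (cv2) and the standard library are available. Lean on these libraries where they do the work, as an engineer would, in place of code of your own. Each camera call takes 0.05 s, during which the arm holds its last target.

## Working session

There is one attempt and no reset: what is moved stays moved. The work goes in short steps, Python scripts to look and compute and a shell command to move; the robot and the scene stay as the last step left them, time stands still between calls to the robot, and variables do not carry over. Pictures are saved under pics/ and viewed, and the job is handed in when it is done.

I'll start by reading the state and taking pictures from the fixed cameras.

```bash
mkdir -p pics && ls
python3 - <<'E'
from cell import get_state, get_image
import cv2, numpy as np, json
s=get_state()
for k,v in s.items(): print(k, np.round(v,4).tolist())
for n in ("scene","top"):
    p=get_image(n)
    cv2.imwrite(f"pics/{n}_0.png",p["color"])
    print(n,p["fx"],p["fy"],p["cx"],p["cy"],p.get("shot"))
    print(np.round(p["extrinsics"],4).tolist())
E
```

```text
pics
t 0.0
joint_positions [-1.2344, 0.2771, -0.0279, 1.268, -0.0, 1.4674]
dq [-0.0004, 0.0023, 0.0011, -0.0011, 0.0023, 0.0007]
effort [-0.0003, -44.5512, 29.5199, 0.0166, -0.0001, -0.0]
position [0.2658, -0.5648, 0.2301]
tcp_rot [-0.5965, 0.3795, -0.3783, 0.5975]
ft_force [0.5512, -0.8528, 0.2718]
ft_torque [-0.0006, 0.0498, -0.0527]
width 0.0854
scene 487.91505472158855 487.91505472158855 320.54065346332544 203.38270689689497 1
[[-0.7714, 0.6364, -0.0021, 0.3634], [0.435, 0.5249, -0.7316, -0.0952], [-0.4644, -0.5653, -0.6818, 1.7043], [0.0, 0.0, 0.0, 1.0]]
top 474.9336592349617 474.9336592349617 307.9836885474755 204.77663956543682 2
[[-0.0134, -0.9999, -0.0081, -0.0637], [-0.9854, 0.0146, -0.1698, 0.3846], [0.1699, 0.0057, -0.9854, 1.5825], [0.0, 0.0, 0.0, 1.0]]
```

View pics/top_0.png

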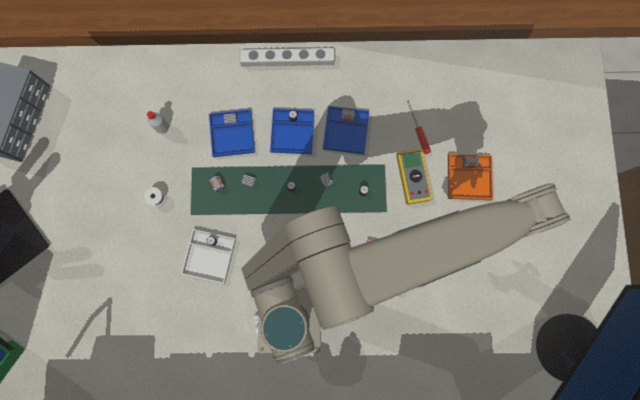

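View pics/scene_0.png

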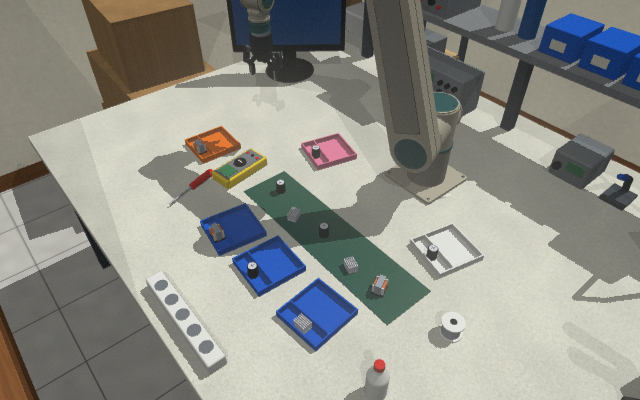

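The top picture shows three blue trays: heat sink sample at (232,132), capacitor at (293,130), transformer at (347,130). On the mat are the transformer (216,183), a heat sink (249,181), a capacitor (291,186), a heat sink (326,179) and a capacitor (364,188). The look-alikes are a white tray (210,253), a pink tray hidden under the arm, and an orange tray (470,175). Next I'll enlarge the work area and measure.

```bash
cat > hlp.py <<'E'
import numpy as np, cv2
from scipy.spatial.transform import Rotation as R
from cell import get_state, get_image, find_in, masks_of, pinpoint
def cloud(p):
    z=p["range_z"].astype(float); v,u=np.mgrid[0:z.shape[0],0:z.shape[1]]
    c=np.stack([(u-p["cx"])/p["fx"]*z,(v-p["cy"])/p["fy"]*z,z],-1)
    E=np.array(p["extrinsics"]); w=(c-E[:3,3])@E[:3,:3]
    w[z<=0]=np.nan
    return w
def proj(p,X):
    E=np.array(p["extrinsics"]); c=E[:3,:3]@np.asarray(X)+E[:3,3]
    return np.array([p["fx"]*c[0]/c[2]+p["cx"],p["fy"]*c[1]/c[2]+p["cy"]])
E
python3 - <<'E'
from hlp import *
p=get_image("top")
cv2.imwrite("pics/top_crop1.png",cv2.resize(p["color"][95:225,180:400],None,fx=3.6,fy=3.6,interpolation=cv2.INTER_CUBIC))
for t in ["heatsink_a","capacitor_a","transformer","tray_heatsink","tray_capacitor","tray_transformer","multimeter","solder_reel"]:
    for d in pinpoint(t,p):
        c=d["centre"]; print(t,round(d["conf"],2),np.round(c,4).tolist(),np.round(proj(p,c)).tolist())
s=get_state()
print(R.from_quat(s["tcp_rot"]).as_matrix().round(3).tolist())
E
```

```text
heatsink_a 0.64 [0.4766, -0.1339, -0.0023] [326.0, 180.0]
heatsink_a 0.59 [0.4736, 0.1388, 0.0034] [248.0, 182.0]
capacitor_a 0.73 [0.4203, 0.4542, -0.0001] [158.0, 198.0]
capacitor_a 0.46 [0.4528, -0.0145, 0.0049] [292.0, 187.0]
capacitor_a 0.46 [0.4331, -0.2648, 0.0017] [364.0, 191.0]
transformer 0.72 [0.4648, 0.2461, 0.0002] [218.0, 185.0]
tray_heatsink 0.75 [0.6282, 0.1983, -0.0021] [232.0, 140.0]
tray_capacitor 0.81 [0.6319, -0.0112, -0.0037] [291.0, 138.0]
tray_capacitor 0.68 [0.4767, -0.132, 0.0007] [326.0, 180.0]
tray_capacitor 0.61 [0.1931, 0.2776, -0.0004] [207.0, 263.0]
tray_transformer 0.98 [0.455, -0.6276, 0.0044] [468.0, 184.0]
tray_transformer 0.63 [0.6288, -0.2057, -0.0008] [346.0, 138.0]
tray_transformer 0.16 [0.4761, 0.1386, 0.0018] [248.0, 181.0]
multimeter 0.91 [0.4824, -0.4385, 0.0014] [413.0, 177.0]
solder_reel 0.57 [0.4201, 0.4546, -0.0003] [158.0, 198.0]
[[0.426, -0.0, 0.905], [-0.905, -0.0, 0.426], [-0.0, -1.0, -0.0]]
```

View pics/top_crop1.png

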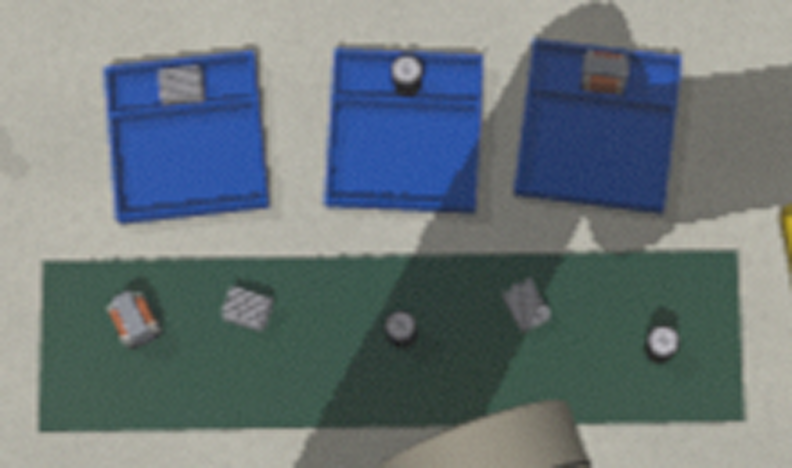

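Candidates and choices:
- **Heat sinks:** (248,182) and (326,180) are loose. The one at (231,118) is a sample in its tray.
- **Capacitors:** (291,186) and (364,190) are loose. The one at (293,116) is the blue tray's sample, and the one at (212,239) is in the white tray. The pink tray holds another. The find at (158,198) is actually the solder reel.
- **Transformer:** (217,183) is loose. Samples sit in the blue tray at (347,117) and the orange tray at (470,160).
- **Trays:** the blue ones at (232,138), (293,136) and (346,138), not the white, pink or orange ones.

The crop confirms each choice. Next I'll fit the tray poses and check the wrist camera.

Run:
```python
from hlp import *
p=get_image("top"); W=cloud(p)
b=p["color"].astype(int)
hsv=cv2.cvtColor(p["color"],cv2.COLOR_BGR2HSV)
blue=((hsv[...,0]>105)&(hsv[...,0]<125)&(hsv[...,1]>150)).astype(np.uint8)
blue[:95]=0; blue[165:]=0; blue[:,:200]=0; blue[:,385:]=0
blue=cv2.morphologyEx(blue,cv2.MORPH_CLOSE,np.ones((9,9)))
n,l,st,c=cv2.connectedComponentsWithStats(blue)
for i in range(1,n):
    if st[i,4]<200: continue
    pts=W[l==i]; pts=pts[np.isfinite(pts).all(1)]
    # rim points
    rim=pts[pts[:,2]>0.015]
    for nm,q in (("all",pts),("rim",rim)):
        r=cv2.minAreaRect((q[:,:2]*1000).astype(np.float32)); print(i,nm,len(q),np.round(r[0],1),np.round(r[1],1),round(r[2],1), np.round(np.percentile(q[:,2],[5,50,95]),4))
w=get_image("wrist"); cv2.imwrite("pics/wrist_0.png",w["color"])
E=np.array(w["extrinsics"]); s=get_state()
T=np.eye(4);T[:3,:3]=R.from_quat(s["tcp_rot"]).as_matrix();T[:3,3]=s["position"]
print(w["fx"],w["cx"],w["cy"]); print("tool->cam",(E@T).round(4).tolist()); print("cam in world",(-E[:3,:3].T@E[:3,3]).round(3))
```

```text
1 all 1705 [652.4 -15.5] [144.3 156.8] 86.5 [-0.0021  0.0054  0.0264]
1 rim 289 [652.5 -16.3] [142.5 156.4] 86.0 [0.0166 0.0229 0.044 ]
2 all 1580 [649.5 199. ] [157.6 145.9] 5.3 [-0.0018  0.005   0.0228]
2 rim 221 [649.3 197.9] [155.7 145. ] 6.2 [0.0157 0.0215 0.0296]
3 all 1266 [ 654.  -205.1] [140.1 155.1] 82.2 [-0.002   0.0045  0.0212]
3 rim 118 [ 653.7 -206.2] [137.8 154.8] 82.1 [0.0154 0.0215 0.0283]
277.9881081106673 319.8338905787238 198.67916074678888
tool->cam [[1.0, 0.0008, 0.0005, -0.001], [0.0007, -0.3263, -0.9453, 0.033], [-0.0006, 0.9453, -0.3263, 0.1624], [0.0, 0.0, 0.0, 1.0]]
cam in world [ 0.343 -0.531  0.374]
```

View pics/wrist_0.png

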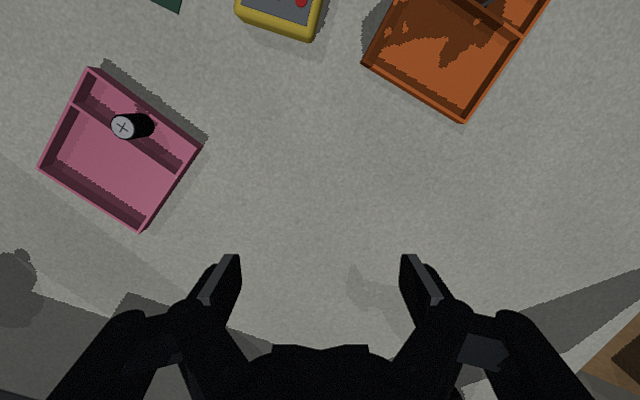

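The wrist picture shows the pink tray at (120,150) and the orange one at (450,60), both to be left alone. The camera sits 84 mm along tool +z and tilts 19° toward the fingers. I'll write a small planner that works out shifts in tool axes, then go above the mat for a wrist view.

```bash
cat > plan.py <<'E'
# plan.py x y z phi [nmin] : prints what remains to go, split in rows, in tool axes
import sys
from hlp import *
s=get_state(); M=R.from_quat(s["tcp_rot"]).as_matrix(); P=np.array(s["position"])
phi=np.degrees(np.arctan2(M[1,2],M[0,2]))%360
tilt=np.degrees(np.arccos(-M[2,1]))
print("t %.2f pos %s phi %.1f tilt %.2f width %.4f F %s j6 %.2f j1 %.2f"%(s["t"],P.round(4).tolist(),phi,tilt,s["width"],np.round(s["ft_force"],1).tolist(),s["joint_positions"][5],s["joint_positions"][0]))
if len(sys.argv)>4:
    T=np.array([float(a) for a in sys.argv[1:4]]); ph=float(sys.argv[4]); nmin=int(sys.argv[5]) if len(sys.argv)>5 else 1
    d=T-P; a=ph-phi
    n=max(nmin,int(np.ceil(np.abs(d).max()/0.036)),int(np.ceil(np.linalg.norm(d)/0.04)),int(np.ceil(abs(a)/7.0)))
    print("left world",d.round(4).tolist(),"turn",round(a,1),"rows",n)
    for i in range(n):
        f=np.radians(phi+a*i/n); 
        x=d[0]*np.sin(f)-d[1]*np.cos(f); z=d[0]*np.cos(f)+d[1]*np.sin(f)
        print([round(x/n,3),round(-d[2]/n,3),round(z/n,3)],[0,round(-a/n,1),0])
    # tilt correction in tool axes
    rv=np.degrees(np.cross(M[:,1],[0,0,-1])@M); print("tilt fix (deg tool axes)",rv.round(2).tolist())
E
python3 plan.py 0.42 -0.02 0.26 180
```

```text
t 0.65 pos [0.2661, -0.5656, 0.2314] phi 25.2 tilt 0.01 width 0.0851 F [-0.1, 0.3, 0.4] j6 1.47 j1 -1.23
left world [0.1539, 0.5456, 0.0286] turn 154.8 rows 23
[np.float64(-0.019), np.float64(-0.001), np.float64(0.016)] [0, np.float64(-6.7), 0]
[np.float64(-0.017), np.float64(-0.001), np.float64(0.018)] [0, np.float64(-6.7), 0]
[np.float64(-0.014), np.float64(-0.001), np.float64(0.02)] [0, np.float64(-6.7), 0]
[np.float64(-0.012), np.float64(-0.001), np.float64(0.022)] [0, np.float64(-6.7), 0]
[np.float64(-0.009), np.float64(-0.001), np.float64(0.023)] [0, np.float64(-6.7), 0]
[np.float64(-0.007), np.float64(-0.001), np.float64(0.024)] [0, np.float64(-6.7), 0]
[np.float64(-0.004), np.float64(-0.001), np.float64(0.024)] [0, np.float64(-6.7), 0]
[np.float64(-0.001), np.float64(-0.001), np.float64(0.025)] [0, np.float64(-6.7), 0]
[np.float64(0.002), np.float64(-0.001), np.float64(0.025)] [0, np.float64(-6.7), 0]
[np.float64(0.005), np.float64(-0.001), np.float64(0.024)] [0, np.float64(-6.7), 0]
[np.float64(0.008), np.float64(-0.001), np.float64(0.023)] [0, np.float64(-6.7), 0]
[np.float
[... 340 characters left out ...]
019), np.float64(-0.001), np.float64(0.015)] [0, np.float64(-6.7), 0]
[np.float64(0.021), np.float64(-0.001), np.float64(0.013)] [0, np.float64(-6.7), 0]
[np.float64(0.022), np.float64(-0.001), np.float64(0.01)] [0, np.float64(-6.7), 0]
[np.float64(0.023), np.float64(-0.001), np.float64(0.008)] [0, np.float64(-6.7), 0]
[np.float64(0.024), np.float64(-0.001), np.float64(0.005)] [0, np.float64(-6.7), 0]
[np.float64(0.025), np.float64(-0.001), np.float64(0.002)] [0, np.float64(-6.7), 0]
[np.float64(0.025), np.float64(-0.001), np.float64(-0.001)] [0, np.float64(-6.7), 0]
[np.float64(0.024), np.float64(-0.001), np.float64(-0.004)] [0, np.float64(-6.7), 0]
tilt fix (deg tool axes) [0.0, 0.0, 0.01]
```

```bash
python3 -m pendant '{"travel":[[-0.019,-0.001,0.016],[-0.017,-0.001,0.018],[-0.014,-0.001,0.020],[-0.012,-0.001,0.022],[-0.009,-0.001,0.023]],"rot":[[0,-6.7,0],[0,-6.7,0],[0,-6.7,0],[0,-6.7,0],[0,-6.7,0]]}' && python3 plan.py
```

```text
t: 1.07
position: [0.2985, -0.4477, 0.2355]
tcp_rot: [0.684, -0.184, 0.185, -0.681]
ft_force: [0.1, 0.2, -0.3]
width: 0.0855
t 1.07 pos [0.2985, -0.4477, 0.2355] phi 59.8 tilt 0.22 width 0.0855 F [0.1, 0.2, -0.3] j6 1.00 j1 -1.10
```

```bash
python3 -m pendant '{"travel":[[-0.007,-0.001,0.024],[-0.004,-0.001,0.024],[-0.001,-0.001,0.025],[0.002,-0.001,0.025],[0.005,-0.001,0.024]],"rot":[[0,-6.7,0],[0,-6.7,0],[0,-6.7,0],[0,-6.7,0],[0,-6.7,0]]}' && python3 -m pendant '{"travel":[[0.008,-0.001,0.023],[0.010,-0.001,0.022],[0.013,-0.001,0.021],[0.015,-0.001,0.019],[0.017,-0.001,0.017]],"rot":[[0,-6.7,0],[0,-6.7,0],[0,-6.7,0],[0,-6.7,0],[0,-6.7,0]]}' && python3 -m pendant '{"travel":[[0.019,-0.001,0.015],[0.021,-0.001,0.013],[0.022,-0.001,0.010],[0.023,-0.001,0.008],[0.024,-0.001,0.005]],"rot":[[0,-6.7,0],[0,-6.7,0],[0,-6.7,0],[0,-6.7,0],[0,-6.7,0]]}' && python3 -m pendant '{"travel":[[0.025,-0.001,0.002],[0.025,-0.001,-0.001],[0.024,-0.001,-0.004],[0,0,0]],"rot":[[0,-6.7,0],[0,-6.7,0],[0,-6.7,0],[0,0,0]]}' && python3 plan.py 0.42 -0.02 0.26 180
python3 - <<'E'
from hlp import *
w=get_image("wrist"); cv2.imwrite("pics/wrist_1.png",w["color"])
E
```

```text
t: 1.48
position: [0.329, -0.3217, 0.2409]
tcp_rot: [0.708, 0.031, -0.03, -0.705]
ft_force: [0.8, 0.5, 0.2]
width: 0.0855
t: 1.9
position: [0.3563, -0.1973, 0.2466]
tcp_rot: [0.667, 0.243, -0.242, -0.661]
ft_force: [0.8, -0.5, 0.7]
width: 0.0852
t: 2.32
position: [0.3794, -0.0717, 0.2524]
tcp_rot: [0.564, 0.432, -0.431, -0.555]
ft_force: [1.1, 0.4, 0.1]
width: 0.0852
t: 2.65
position: [0.3929, 0.0084, 0.2564]
tcp_rot: [0.474, 0.53, -0.528, -0.464]
ft_force: [0.1, -1.3, -0.7]
width: 0.0855
t 2.65 pos [0.3929, 0.0084, 0.2564] phi 186.9 tilt 0.88 width 0.0855 F [0.1, -1.3, -0.7] j6 -0.26 j1 -0.14
left world [0.0271, -0.0284, 0.0036] turn -6.9 rows 1
[np.float64(-0.031), np.float64(-0.004), np.float64(-0.023)] [0, np.float64(6.9), 0]
tilt fix (deg tool axes) [0.69, 0.0, -0.55]
```

View pics/wrist_1.png

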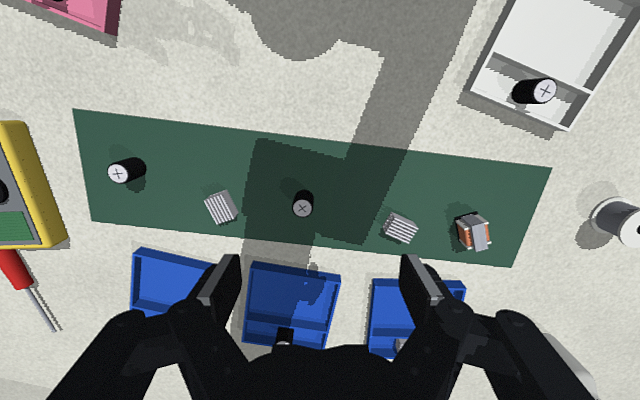

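The wrist picture shows all five parts clear of the gripper. From left to right they are a capacitor (125,170), a heat sink (221,207), a capacitor (303,204), a heat sink (401,228) and the transformer (474,232). I'll measure them from the depth data.

```bash
cat > meas.py <<'E'
from hlp import *
def measure(p,guess,kind,rad=0.035):
    W=cloud(p); lo,hi={"hs":(0.017,0.034),"cap":(0.036,0.05),"tr":(0.034,0.048)}[kind]
    m=np.isfinite(W).all(2)&(np.hypot(W[...,0]-guess[0],W[...,1]-guess[1])<rad)&(W[...,2]>lo)&(W[...,2]<hi)
    q=W[m]
    if len(q)<10: return None
    if kind=="cap":
        c,r=cv2.minEnclosingCircle((q[:,:2]*1000).astype(np.float32)); 
        return len(q),np.round(c,1).tolist(),round(r,1),"median",(np.median(q,0)*1000).round(1).tolist(),"mid",((q.max(0)+q.min(0))*500).round(1).tolist()
    r=cv2.minAreaRect((q[:,:2]*1000).astype(np.float32))
    w,h=r[1]; a=r[2] if w>=h else r[2]+90   # direction of long side
    return len(q),np.round(r[0],1).tolist(),np.round(r[1],1).tolist(),"yaw of long %.1f"%((a+90)%180-90),"mean",(q.mean(0)*1000).round(1).tolist()
if __name__=="__main__":
    p=get_image("wrist")
    for k,g in (("cap",(.433,-.265)),("hs",(.476,-.133)),("cap",(.453,-.0145)),("hs",(.474,.139)),("tr",(.465,.246))):
        print(k,measure(p,g,k))
    for t in ["heatsink_a","capacitor_a","transformer"]:
        for d in pinpoint(t,p): print(t,round(d["conf"],2),np.round(d["centre"],4).tolist(),proj(p,d["centre"]).round().tolist())
    W=cloud(p); print("mat z", [W[v,u].round(4).tolist() for u,v in ((260,200),(350,230),(150,200))])
E
python3 meas.py
```

```text
cap (410, [431.9, -260.7], 15.2, 'median', [431.1, -258.4, 41.4], 'mid', [432.3, -260.4, 40.3])
hs (573, [474.7, -132.6], [40.4, 29.0], 'yaw of long 27.4', 'mean', [473.7, -132.2, 23.9])
cap (345, [450.7, -12.9], 15.0, 'median', [449.7, -12.8, 41.7], 'mid', [450.7, -12.8, 39.9])
hs (499, [475.0, 135.9], [41.0, 28.5], 'yaw of long 71.9', 'mean', [474.6, 135.7, 23.6])
tr (441, [465.6, 244.2], [44.8, 33.7], 'yaw of long 26.0', 'mean', [464.7, 242.4, 39.2])
heatsink_a 0.97 [0.4735, 0.1346, 0.002] [397.0, 223.0]
heatsink_a 0.87 [0.4714, -0.1306, 0.0027] [226.0, 202.0]
heatsink_a 0.68 [0.4673, 0.2459, 0.002] [469.0, 227.0]
capacitor_a 0.93 [0.4522, -0.0147, 0.0008] [303.0, 199.0]
capacitor_a 0.74 [0.4334, -0.2573, -0.0006] [141.0, 168.0]
transformer 0.84 [0.4671, 0.2452, 0.0028] [468.0, 227.0]
mat z [[0.4616, -0.0798, 0.0028], [0.4949, 0.0632, 0.0026], [0.4828, -0.248, 0.0004]]
```

The measured sizes match the descriptions (heat sinks 40×29 and 41×28.5, capacitor radius 15, transformer 45×34), and pinpoint agrees within about 4 mm. I'll start with the left heat sink at (0.475, 0.136), yaw 72°, which needs φ = 252°.

```bash
python3 plan.py 0.475 0.136 0.12 251.9 | sed 's/np.float64(\([-0-9.e]*\))/\1/g'; sed -i 's/print(\[round(x\/n,3),round(-d\[2\]\/n,3),round(z\/n,3)\],\[0,round(-a\/n,1),0\])/print("[%.3f,%.3f,%.3f] [0,%.1f,0]"%(x\/n,-d[2]\/n,z\/n,-a\/n))/' plan.py; python3 plan.py 0.475 0.136 0.12 251.9|head -4
```

```text
t 2.90 pos [0.3925, 0.0047, 0.256] phi 186.3 tilt 0.89 width 0.0853 F [0.8, -0.5, 0.5] j6 -0.26 j1 -0.15
left world [0.0825, 0.1313, -0.136] turn 65.6 rows 10
[0.012, 0.014, -0.01] [0, -6.6, 0]
[0.011, 0.014, -0.011] [0, -6.6, 0]
[0.01, 0.014, -0.012] [0, -6.6, 0]
[0.008, 0.014, -0.013] [0, -6.6, 0]
[0.007, 0.014, -0.014] [0, -6.6, 0]
[0.005, 0.014, -0.015] [0, -6.6, 0]
[0.003, 0.014, -0.015] [0, -6.6, 0]
[0.002, 0.014, -0.015] [0, -6.6, 0]
[-0.0, 0.014, -0.016] [0, -6.6, 0]
[-0.002, 0.014, -0.015] [0, -6.6, 0]
tilt fix (deg tool axes) [0.61, -0.0, -0.65]
t 2.90 pos [0.3925, 0.0047, 0.256] phi 186.3 tilt 0.89 width 0.0853 F [0.8, -0.5, 0.5] j6 -0.26 j1 -0.15
left world [0.0825, 0.1313, -0.136] turn 65.6 rows 10
[0.012,0.014,-0.010] [0,-6.6,0]
[0.011,0.014,-0.011] [0,-6.6,0]
```

```bash
python3 -m pendant '{"travel":[[0.012,0.014,-0.010],[0.011,0.014,-0.011],[0.010,0.014,-0.012],[0.008,0.014,-0.013],[0.007,0.014,-0.014]],"rot":[[0.6,-6.6,-0.6],[0,-6.6,0],[0,-6.6,0],[0,-6.6,0],[0,-6.6,0]]}' 70 && python3 -m pendant '{"travel":[[0.005,0.014,-0.015],[0.003,0.014,-0.015],[0.002,0.014,-0.015],[0,0.014,-0.016],[-0.002,0.014,-0.015]],"rot":[[0,-6.6,0],[0,-6.6,0],[0,-6.6,0],[0,-6.6,0],[0,-6.6,0]]}' && python3 -m pendant '{"travel":[[0,0,0]],"rot":[[0,0,0]]}' && python3 plan.py 0.475 0.136 0.12 251.9
```

```text
t: 3.32
position: [0.438, 0.0647, 0.1875]
tcp_rot: [-0.305, -0.64, 0.64, 0.298]
ft_force: [0.2, -0.5, -0.6]
width: 0.0594
t: 3.73
position: [0.4817, 0.127, 0.1138]
tcp_rot: [-0.106, -0.698, 0.701, 0.099]
ft_force: [-0.6, -0.1, -0.2]
width: 0.06
t: 3.82
position: [0.4815, 0.1269, 0.1112]
tcp_rot: [-0.104, -0.698, 0.702, 0.1]
ft_force: [-0.5, -0.5, 0.6]
width: 0.0598
t 3.82 pos [0.4815, 0.1269, 0.1112] phi 253.4 tilt 0.48 width 0.0598 F [-0.5, -0.5, 0.6] j6 -1.15 j1 0.13
left world [-0.0065, 0.0091, 0.0088] turn -1.5 rows 1
[0.009,-0.009,-0.007] [0,1.5,0]
tilt fix (deg tool axes) [-0.24, -0.0, -0.41]
```

```bash
python3 -m pendant '{"travel":[[0.009,0.005,-0.007],[0,0,0]],"rot":[[-0.2,1.5,-0.4],[0,0,0]]}' && python3 plan.py 0.475 0.136 0.007 251.9
python3 - <<'E'
from meas import *
w=get_image("wrist"); cv2.imwrite("pics/wrist_2.png",w["color"])
print(measure(w,(.475,.136),"hs"))
E
```

```text
t: 3.98
position: [0.4748, 0.1339, 0.1051]
tcp_rot: [-0.113, -0.697, 0.699, 0.115]
ft_force: [-0.4, -0.4, -0.1]
width: 0.0594
t 3.98 pos [0.4748, 0.1339, 0.1051] phi 251.4 tilt 0.20 width 0.0594 F [-0.4, -0.4, -0.1] j6 -1.10 j1 0.14
left world [0.0002, 0.0021, -0.0981] turn 0.5 rows 3
[0.000,0.033,-0.001] [0,-0.2,0]
[0.000,0.033,-0.001] [0,-0.2,0]
[0.000,0.033,-0.001] [0,-0.2,0]
tilt fix (deg tool axes) [-0.16, 0.0, 0.13]
(827, [475.9, 136.5], [40.7, 27.8], 'yaw of long 71.8', 'mean', [475.2, 134.8, 25.5])
```

View pics/wrist_2.png

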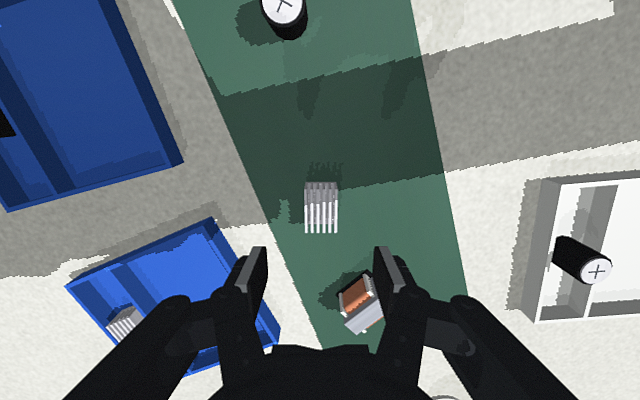

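The heat sink stands at (321,207) between the finger lines with its fins along tool z, and the remeasurement gives (0.476, 0.1365), yaw 71.8°. I'll descend.

```bash
python3 -m pendant '{"travel":[[0,0.025,-0.001],[0,0.025,-0.001],[0,0.025,-0.001],[0,0.008,0],[0,0,0]],"rot":[[0,-0.4,0],[0,0,0],[0,0,0],[0,0,0],[0,0,0]]}' && python3 plan.py 0.4758 0.1363 0.006 251.8
```

```text
t: 4.45
position: [0.485, 0.1306, 0.0274]
tcp_rot: [-0.121, -0.697, 0.698, 0.11]
ft_force: [-0.4, 0.7, 0.1]
width: 0.06
t 4.45 pos [0.485, 0.1306, 0.0274] phi 251.2 tilt 0.86 width 0.0600 F [-0.4, 0.7, 0.1] j6 -1.10 j1 0.14
left world [-0.0092, 0.0057, -0.0214] turn 0.6 rows 1
[0.011,0.021,-0.002] [0,-0.6,0]
tilt fix (deg tool axes) [0.03, -0.0, -0.86]
```

```bash
python3 -m pendant '{"travel":[[0.011,0,-0.002],[0,0,0]],"rot":[[0,-0.6,-0.9],[0,0,0]]}' && python3 plan.py 0.4758 0.1363 0.006 251.8
```

```text
t: 4.62
position: [0.4754, 0.135, 0.0288]
tcp_rot: [0.112, 0.698, -0.698, -0.113]
ft_force: [0.3, -0.6, 0.2]
width: 0.0602
t 4.62 pos [0.4754, 0.135, 0.0288] phi 251.7 tilt 0.08 width 0.0602 F [0.3, -0.6, 0.2] j6 -1.11 j1 0.15
left world [0.0004, 0.0013, -0.0228] turn 0.1 rows 1
[-0.000,0.023,-0.001] [0,-0.1,0]
tilt fix (deg tool axes) [0.02, 0.0, 0.08]
```

```bash
python3 -m pendant '{"travel":[[0.001,0.008,-0.001],[0.001,0.008,0],[0.001,0.006,0],[0,0,0]],"rot":[[0,0,0],[0,0,0],[0,0,0],[0,0,0]]}' && python3 plan.py 0.4758 0.1363 0.006 251.8
```

```text
t: 4.95
position: [0.4764, 0.1377, 0.0094]
tcp_rot: [0.115, 0.699, -0.697, -0.11]
ft_force: [0.3, -0.2, 0.7]
width: 0.0598
t 4.95 pos [0.4764, 0.1377, 0.0094] phi 251.7 tilt 0.45 width 0.0598 F [0.3, -0.2, 0.7] j6 -1.10 j1 0.15
left world [-0.0006, -0.0014, -0.0034] turn 0.1 rows 1
[0.000,0.003,0.002] [0,-0.1,0]
tilt fix (deg tool axes) [0.24, -0.0, -0.38]
```

```bash
python3 -m pendant '{"travel":[[0,0.003,0.001],[0,0,0]],"rot":[[0.2,0,-0.4],[0,0,0]]}' && python3 plan.py 0.4758 0.1363 0.006 251.8 && python3 -m pendant '{"travel":[[0,0,0],[0,0,0],[0,0,0],[0,0,0],[0,0,0]],"rot":[[0,0,0],[0,0,0],[0,0,0],[0,0,0],[0,0,0]]}' 0 50 && python3 plan.py
```

```text
t: 5.12
position: [0.4758, 0.1369, 0.0059]
tcp_rot: [0.112, 0.698, -0.698, -0.113]
ft_force: [-0.3, -0.4, 0.0]
width: 0.0599
t 5.12 pos [0.4758, 0.1369, 0.0059] phi 251.7 tilt 0.06 width 0.0599 F [-0.3, -0.4, 0.0] j6 -1.10 j1 0.15
left world [-0.0, -0.0006, 0.0001] turn 0.1 rows 1
[-0.000,-0.000,0.001] [0,-0.1,0]
tilt fix (deg tool axes) [0.01, -0.0, 0.06]
t: 5.53
position: [0.4769, 0.137, 0.0064]
tcp_rot: [0.112, 0.698, -0.698, -0.112]
ft_force: [0.3, -0.3, -0.1]
width: 0.027
t 5.53 pos [0.4769, 0.137, 0.0064] phi 251.7 tilt 0.04 width 0.0270 F [0.3, -0.3, -0.1] j6 -1.10 j1 0.15
```

The width of 27 mm confirms the grip. I'll lift it and carry it to the left half of the heat sink tray's bay.

```bash
python3 -m pendant '{"travel":[[0,-0.015,0],[0,-0.025,0],[0,-0.025,0],[0,-0.020,0],[0,0,0]],"rot":[[0,0,0],[0,0,0],[0,0,0],[0,0,0],[0,0,0]]}' && python3 plan.py 0.623 0.230 0.10 275.5
```

```text
t: 5.95
position: [0.4736, 0.1364, 0.0921]
tcp_rot: [-0.11, -0.697, 0.699, 0.115]
ft_force: [0.9, 0.4, -0.7]
width: 0.027
t 5.95 pos [0.4736, 0.1364, 0.0921] phi 251.7 tilt 0.44 width 0.0270 F [0.9, 0.4, -0.7] j6 -1.10 j1 0.15
left world [0.1494, 0.0936, 0.0079] turn 23.8 rows 5
[-0.022,-0.002,-0.027] [0,-4.8,0]
[-0.025,-0.002,-0.025] [0,-4.8,0]
[-0.027,-0.002,-0.023] [0,-4.8,0]
[-0.028,-0.002,-0.021] [0,-4.8,0]
[-0.030,-0.002,-0.018] [0,-4.8,0]
tilt fix (deg tool axes) [-0.17, -0.0, 0.4]
```

```bash
python3 -m pendant '{"travel":[[-0.022,-0.002,-0.027],[-0.025,-0.002,-0.025],[-0.027,-0.002,-0.023],[-0.028,-0.002,-0.021],[-0.030,-0.002,-0.018]],"rot":[[-0.2,-4.8,0.4],[0,-4.8,0],[0,-4.8,0],[0,-4.8,0],[0,-4.8,0]]}' && python3 -m pendant '{"travel":[[0,0,0]],"rot":[[0,0,0]]}' && python3 plan.py 0.623 0.230 0.10 275.5
python3 - <<'E'
from hlp import *
w=get_image("wrist"); cv2.imwrite("pics/wrist_3.png",w["color"])
t=get_image("top"); cv2.imwrite("pics/top_3.png",cv2.resize(t["color"][80:230,170:400],None,fx=3.4,fy=3.4))
E
```

```text
t: 6.37
position: [0.6145, 0.2292, 0.0961]
tcp_rot: [0.045, -0.705, 0.707, -0.035]
ft_force: [0.2, -0.3, -0.5]
width: 0.027
t: 6.45
position: [0.6207, 0.2324, 0.0956]
tcp_rot: [0.044, -0.706, 0.706, -0.039]
ft_force: [1.8, 0.5, 0.8]
width: 0.0269
t 6.45 pos [0.6207, 0.2324, 0.0956] phi 276.8 tilt 0.41 width 0.0269 F [1.8, 0.5, 0.8] j6 -1.43 j1 0.26
left world [0.0023, -0.0024, 0.0044] turn -1.3 rows 1
[-0.002,-0.004,0.003] [0,1.3,0]
tilt fix (deg tool axes) [0.0, -0.0, 0.41]
```

View pics/wrist_3.png

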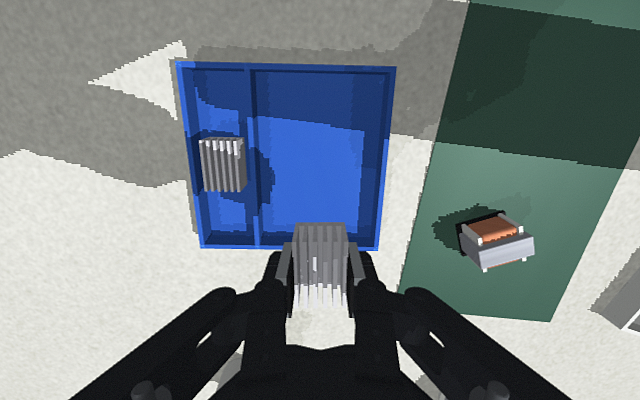

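The heat sink is held upright at (320,255). The tray is in full view, with its front bay around (320,150) and its sample at (222,163). I'll fit the tray's pose from this view.

```bash
cat > tray.py <<'E'
from hlp import *
from scipy.optimize import minimize
def fit(p,g,yaw):
    """fit tray front-bay centre and yaw: blue points on rim, z about 22 mm, must lie on wall strips"""
    W=cloud(p); hsv=cv2.cvtColor(p["color"],cv2.COLOR_BGR2HSV)
    m=(hsv[...,0]>100)&(hsv[...,0]<128)&(hsv[...,1]>140)&np.isfinite(W).all(2)&(np.hypot(W[...,0]-g[0]-.024,W[...,1]-g[1])<0.125)
    rim=W[m&(W[...,2]>0.018)&(W[...,2]<0.027)][:,:2]; 
    def cost(v):
        c,s=np.cos(v[2]),np.sin(v[2]); d=rim-v[:2]; X=d[:,0]*c+d[:,1]*s; Y=-d[:,0]*s+d[:,1]*c
        e=np.min([abs(X+52),abs(X-52),abs(X-100),abs(Y-72),abs(Y+72)] if False else [abs(X+.052),abs(X-.052),abs(X-.100),abs(Y-.072),abs(Y+.072)],axis=0)
        return np.minimum(e,0.008).mean()*1000
    best=None
    for dx in (-.006,0,.006):
        for dy in (-.006,0,.006):
            r=minimize(cost,[g[0]+dx,g[1]+dy,np.radians(yaw)],method="Nelder-Mead",options={"initial_simplex":[[g[0]+dx,g[1]+dy,np.radians(yaw)],[g[0]+dx+.006,g[1]+dy,np.radians(yaw)],[g[0]+dx,g[1]+dy+.006,np.radians(yaw)],[g[0]+dx,g[1]+dy,np.radians(yaw+4)]]})
            if best is None or r.fun<best.fun: best=r
    fl=W[m][:,2]
    return len(rim),(best.x[:2]*1000).round(1).tolist(),round(np.degrees(best.x[2]),1),"resid mm",round(best.fun,2)
E
python3 - <<'E'
from tray import *
w=get_image("wrist"); print("wrist hs",fit(w,(.626,.197),5.5))
t=get_image("top")
print("top hs",fit(t,(.626,.197),5.5)); print("top cap",fit(t,(.6285,-.0145),-3)); print("top tr",fit(t,(.630,-.202),-8))
W=cloud(w); print("floor z",[W[v,u].round(4).tolist() for u,v in ((300,110),(320,160),(350,170))])
# held heat sink lowest points
m=np.isfinite(W).all(2)&(np.hypot(W[...,0]-.621,W[...,1]-.232)<.03)&(W[...,2]<.13); q=W[m]; print("held z range",q[:,2].min().round(4),q[:,2].max().round(4))
E
```

```text
wrist hs (5396, [626.0, 195.8], np.float64(5.5), 'resid mm', np.float64(1.17))
top hs (133, [625.5, 198.4], np.float64(5.9), 'resid mm', np.float64(1.42))
top cap (144, [629.0, -12.0], np.float64(-3.7), 'resid mm', np.float64(1.47))
top tr (160, [631.5, -199.6], np.float64(-8.5), 'resid mm', np.float64(2.3))
floor z [[0.6385, 0.1521, 0.0035], [0.6179, 0.1906, 0.0028], [0.5912, 0.1964, 0.003]]
held z range 0.0009 0.13
```

```bash
python3 plan.py 0.623 0.229 0.05 275.5 3
```

```text
t 6.65 pos [0.6128, 0.2286, 0.0946] phi 276.5 tilt 1.01 width 0.0271 F [0.0, -0.0, -0.8] j6 -1.43 j1 0.26
left world [0.0102, 0.0004, -0.0446] turn -1.0 rows 3
[-0.003,0.015,0.000] [0,0.3,0]
[-0.003,0.015,0.000] [0,0.3,0]
[-0.003,0.015,0.000] [0,0.3,0]
tilt fix (deg tool axes) [-0.14, 0.0, 1.0]
```

```bash
python3 -m pendant '{"travel":[[-0.010,0.010,0],[0,0.014,0],[0,0.014,0],[0,0,0],[0,0,0]],"rot":[[0,1,1],[0,0,0],[0,0,0],[0,0,0],[0,0,0]]}' && python3 plan.py 0.623 0.229 0.03 275.5
```

```text
t: 7.07
position: [0.6158, 0.2256, 0.0549]
tcp_rot: [0.033, -0.705, 0.708, -0.03]
ft_force: [0.7, 0.2, -0.0]
width: 0.027
t 7.07 pos [0.6158, 0.2256, 0.0549] phi 275.2 tilt 0.36 width 0.0270 F [0.7, 0.2, -0.0] j6 -1.41 j1 0.25
left world [0.0072, 0.0034, -0.0249] turn 0.3 rows 1
[-0.007,0.025,-0.003] [0,-0.3,0]
tilt fix (deg tool axes) [-0.23, -0.0, 0.28]
```

```bash
python3 -m pendant '{"travel":[[-0.008,0.008,-0.003],[0,0.009,0],[0,0.009,0],[0,0,0],[0,0,0]],"rot":[[-0.2,0,0.3],[0,0,0],[0,0,0],[0,0,0],[0,0,0]]}' && python3 plan.py 0.623 0.229 0.012 275.5
```

```text
t: 7.48
position: [0.6236, 0.2287, 0.0286]
tcp_rot: [-0.03, 0.706, -0.706, 0.032]
ft_force: [0.8, -0.2, -0.4]
width: 0.0271
t 7.48 pos [0.6236, 0.2287, 0.0286] phi 275.1 tilt 0.14 width 0.0271 F [0.8, -0.2, -0.4] j6 -1.40 j1 0.25
left world [-0.0006, 0.0003, -0.0166] turn 0.4 rows 1
[0.001,0.017,-0.000] [0,-0.4,0]
tilt fix (deg tool axes) [0.01, 0.0, -0.14]
```

```bash
python3 -m pendant '{"travel":[[0,0.006,0],[0,0.006,0],[0,0.004,0],[0,0,0],[0,0,0]],"rot":[[0,-0.4,-0.1],[0,0,0],[0,0,0],[0,0,0],[0,0,0]]}' && python3 plan.py 0.623 0.229 0.0074 275.5
```

```text
t: 7.9
position: [0.624, 0.229, 0.0112]
tcp_rot: [-0.034, 0.706, -0.706, 0.034]
ft_force: [0.5, 0.4, 0.4]
width: 0.0273
t 7.90 pos [0.624, 0.229, 0.0112] phi 275.5 tilt 0.06 width 0.0273 F [0.5, 0.4, 0.4] j6 -1.41 j1 0.25
left world [-0.001, -0.0, -0.0038] turn -0.0 rows 1
[0.001,0.004,-0.000] [0,0.0,0]
tilt fix (deg tool axes) [0.01, -0.0, -0.06]
```

```bash
python3 -m pendant '{"travel":[[0,0.002,0],[0,0.001,0],[0,0,0]],"rot":[[0,0,0],[0,0,0],[0,0,0]]}' && python3 plan.py 0.623 0.229 0.0074 275.5
```

```text
t: 8.15
position: [0.6242, 0.2291, 0.0081]
tcp_rot: [-0.034, 0.706, -0.706, 0.035]
ft_force: [-0.2, 0.0, 0.1]
width: 0.0267
t 8.15 pos [0.6242, 0.2291, 0.0081] phi 275.5 tilt 0.07 width 0.0267 F [-0.2, 0.0, 0.1] j6 -1.41 j1 0.25
left world [-0.0012, -0.0001, -0.0007] turn -0.0 rows 1
[0.001,0.001,-0.000] [0,0.0,0]
tilt fix (deg tool axes) [0.01, 0.0, -0.07]
```

```bash
python3 -m pendant '{"travel":[[0,0.001,0],[0,0,0]],"rot":[[0,0,0],[0,0,0]]}' && python3 plan.py 0.623 0.229 0.0074 275.5
```

```text
t: 8.32
position: [0.6245, 0.2292, 0.0073]
tcp_rot: [-0.033, 0.706, -0.706, 0.035]
ft_force: [-0.1, 0.2, -0.3]
width: 0.0269
t 8.32 pos [0.6245, 0.2292, 0.0073] phi 275.5 tilt 0.11 width 0.0269 F [-0.1, 0.2, -0.3] j6 -1.41 j1 0.25
left world [-0.0015, -0.0002, 0.0001] turn -0.0 rows 1
[0.001,-0.000,0.000] [0,0.0,0]
tilt fix (deg tool axes) [0.02, 0.0, -0.11]
```

```bash
python3 -m pendant '{"travel":[[0,0.001,0],[0,0,0]],"rot":[[0,0,0],[0,0,0]]}'
```

```text
t: 8.48
position: [0.6249, 0.2293, 0.0074]
tcp_rot: [-0.033, 0.706, -0.706, 0.035]
ft_force: [-0.0, -0.2, -0.3]
width: 0.0268
```

```bash
python3 -m pendant '{"travel":[[0,0.001,0],[0,0,0]],"rot":[[0,0,0],[0,0,0]]}'
```

```text
t: 8.65
position: [0.6255, 0.2295, 0.0073]
tcp_rot: [-0.033, 0.707, -0.706, 0.036]
ft_force: [-0.1, -0.2, -0.4]
width: 0.0271
```

TCP height has stopped at 7.3 mm, the expected floor contact, and the force is near zero. I'll release with a moderate opening and then lift.

```bash
python3 -m pendant '{"travel":[[0,0,0],[0,0,0],[0,0,0]],"rot":[[0,0,0],[0,0,0],[0,0,0]]}' 52 && python3 plan.py && python3 -m pendant '{"travel":[[0,-0.010,0],[0,-0.020,0],[0,-0.025,0],[0,-0.025,0],[0,-0.015,0]],"rot":[[0,0,0],[0,0,0],[0,0,0],[0,0,0],[0,0,0]]}' && python3 plan.py 0.475 -0.1325 0.11 207.4
python3 - <<'E'
from meas import *
w=get_image("wrist"); cv2.imwrite("pics/wrist_4.png",w["color"])
print(measure(w,(.623,.229),"hs"))
E
```

```text
t: 8.9
position: [0.6258, 0.2295, 0.0071]
tcp_rot: [-0.032, 0.707, -0.706, 0.036]
ft_force: [-0.1, -0.3, 0.4]
width: 0.0444
t 8.90 pos [0.6258, 0.2295, 0.0071] phi 275.5 tilt 0.28 width 0.0444 F [-0.1, -0.3, 0.4] j6 -1.41 j1 0.25
t: 9.32
position: [0.6204, 0.2281, 0.1011]
tcp_rot: [0.037, -0.706, 0.707, -0.031]
ft_force: [0.5, 0.3, 0.5]
width: 0.0443
t 9.32 pos [0.6204, 0.2281, 0.1011] phi 275.5 tilt 0.47 width 0.0443 F [0.5, 0.3, 0.5] j6 -1.41 j1 0.25
left world [-0.1454, -0.3606, 0.0089] turn -68.1 rows 11
[0.016,-0.001,0.031] [0,6.2,0]
[0.013,-0.001,0.033] [0,6.2,0]
[0.009,-0.001,0.034] [0,6.2,0]
[0.005,-0.001,0.035] [0,6.2,0]
[0.002,-0.001,0.035] [0,6.2,0]
[-0.002,-0.001,0.035] [0,6.2,0]
[-0.006,-0.001,0.035] [0,6.2,0]
[-0.010,-0.001,0.034] [0,6.2,0]
[-0.013,-0.001,0.033] [0,6.2,0]
[-0.017,-0.001,0.031] [0,6.2,0]
[-0.020,-0.001,0.029] [0,6.2,0]
tilt fix (deg tool axes) [-0.07, 0.0, 0.46]
(853, [626.2, 229.1], [28.0, 41.1], 'yaw of long -83.9', 'mean', [626.7, 227.8, 26.4])
```

View pics/wrist_4.png

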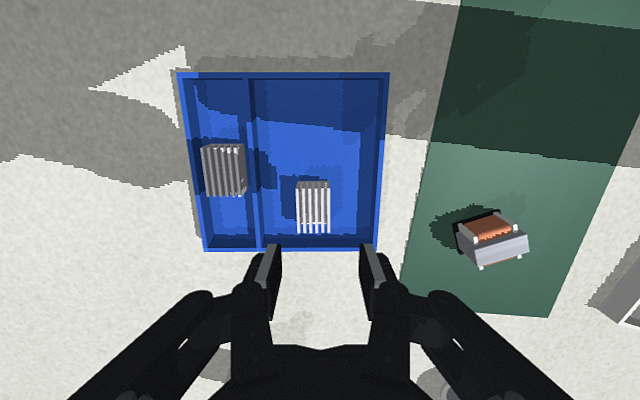

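The first heat sink stands flat in the bay at (313,207), top at 26.4 mm, measured at (0.626, 0.229). Now for the second one on the right.

```bash
python3 -m pendant '{"travel":[[0.016,-0.001,0.031],[0.013,-0.001,0.033],[0.009,-0.001,0.034],[0.005,-0.001,0.035],[0.002,-0.001,0.035]],"rot":[[0,6.2,0.4],[0,6.2,0],[0,6.2,0],[0,6.2,0],[0,6.2,0]]}' 70 && python3 -m pendant '{"travel":[[-0.002,-0.001,0.035],[-0.006,-0.001,0.035],[-0.010,-0.001,0.034],[-0.013,-0.001,0.033],[-0.017,-0.001,0.031]],"rot":[[0,6.2,0],[0,6.2,0],[0,6.2,0],[0,6.2,0],[0,6.2,0]]}' && python3 -m pendant '{"travel":[[-0.018,-0.001,0.025],[0,0,0],[0,0,0]],"rot":[[0,6,0],[0,0,0],[0,0,0]]}' && python3 plan.py 0.4747 -0.1326 0.11 207.4
```

```text
t: 9.78
position: [0.5615, 0.0677, 0.1143]
tcp_rot: [0.167, 0.692, -0.686, -0.153]
ft_force: [1.0, -0.8, 0.4]
width: 0.0597
t: 10.2
position: [0.4876, -0.1014, 0.1192]
tcp_rot: [0.353, 0.622, -0.611, -0.339]
ft_force: [-0.1, -0.3, 0.4]
width: 0.0601
t: 10.45
position: [0.472, -0.1368, 0.1209]
tcp_rot: [0.391, 0.599, -0.589, -0.376]
ft_force: [1.4, 1.1, -0.6]
width: 0.0599
t 10.45 pos [0.472, -0.1368, 0.1209] phi 204.3 tilt 1.42 width 0.0599 F [1.4, 1.1, -0.6] j6 -0.84 j1 -0.42
left world [0.0027, 0.0042, -0.0109] turn 3.1 rows 1
[0.003,0.011,-0.004] [0,-3.1,0]
tilt fix (deg tool axes) [1.3, -0.0, -0.59]
```

```bash
python3 -m pendant '{"travel":[[0.003,0.010,-0.004],[0,0,0],[0,0,0]],"rot":[[1.3,-3.1,-0.6],[0,0,0],[0,0,0]]}' && python3 plan.py 0.4747 -0.1326 0.03 207.4
python3 - <<'E'
from meas import *
w=get_image("wrist"); cv2.imwrite("pics/wrist_5.png",w["color"])
print(measure(w,(.4747,-.1326),"hs"))
E
python3 plan.py 0.4747 -0.1326 0.03 207.4
```

```text
t: 10.7
position: [0.4752, -0.1323, 0.1119]
tcp_rot: [-0.367, -0.605, 0.605, 0.366]
ft_force: [0.0, -0.4, 0.5]
width: 0.0598
t 10.70 pos [0.4752, -0.1323, 0.1119] phi 207.5 tilt 0.08 width 0.0598 F [0.0, -0.4, 0.5] j6 -0.88 j1 -0.40
left world [-0.0005, -0.0003, -0.0819] turn -0.1 rows 3
[-0.000,0.027,0.000] [0,0.0,0]
[-0.000,0.027,0.000] [0,0.0,0]
[-0.000,0.027,0.000] [0,0.0,0]
tilt fix (deg tool axes) [0.03, -0.0, -0.08]
(721, [474.8, -132.7], [40.5, 27.9], 'yaw of long 27.0', 'mean', [473.8, -133.3, 25.5])
t 10.75 pos [0.475, -0.1321, 0.1117] phi 207.5 tilt 0.06 width 0.0602 F [0.6, 0.2, -0.3] j6 -0.88 j1 -0.40
left world [-0.0003, -0.0005, -0.0817] turn -0.1 rows 3
[-0.000,0.027,0.000] [0,0.0,0]
[-0.000,0.027,0.000] [0,0.0,0]
[-0.000,0.027,0.000] [0,0.0,0]
tilt fix (deg tool axes) [0.03, 0.0, -0.06]
```

```bash
python3 -m pendant '{"travel":[[0,0.014,0],[0,0.014,0],[0,0.014,0],[0,0.014,0],[0,0.014,0]],"rot":[[0,0.2,0],[0,0,0],[0,0,0],[0,0,0],[0,0,0]]}' && python3 -m pendant '{"travel":[[0,0,0],[0,0,0]],"rot":[[0,0,0],[0,0,0]]}' && python3 plan.py 0.4748 -0.1327 0.03 207.2
```

```text
t: 11.17
position: [0.4812, -0.1306, 0.045]
tcp_rot: [0.371, 0.606, -0.604, -0.362]
ft_force: [-0.2, -0.2, 0.6]
width: 0.0599
t: 11.33
position: [0.4792, -0.1285, 0.0429]
tcp_rot: [0.369, 0.606, -0.604, -0.363]
ft_force: [0.4, 1.0, 0.2]
width: 0.0597
t 11.33 pos [0.4792, -0.1285, 0.0429] phi 207.6 tilt 0.52 width 0.0597 F [0.4, 1.0, 0.2] j6 -0.88 j1 -0.39
left world [-0.0044, -0.0042, -0.0129] turn -0.4 rows 1
[-0.002,0.013,0.006] [0,0.4,0]
tilt fix (deg tool axes) [0.37, 0.0, -0.36]
```

```bash
python3 -m pendant '{"travel":[[-0.002,0.010,0.006],[0,0.010,0],[0,0.008,0],[0,0,0],[0,0,0]],"rot":[[0.4,0.4,-0.4],[0,0,0],[0,0,0],[0,0,0],[0,0,0]]}' && python3 plan.py 0.4748 -0.1327 0.006 207.2
```

```text
t: 11.75
position: [0.4767, -0.1337, 0.0148]
tcp_rot: [0.369, 0.604, -0.604, -0.367]
ft_force: [0.9, -0.6, -0.2]
width: 0.0598
t 11.75 pos [0.4767, -0.1337, 0.0148] phi 207.3 tilt 0.16 width 0.0598 F [0.9, -0.6, -0.2] j6 -0.88 j1 -0.40
left world [-0.0019, 0.001, -0.0088] turn -0.1 rows 1
[0.002,0.009,0.001] [0,0.1,0]
tilt fix (deg tool axes) [0.1, -0.0, -0.12]
```

```bash
python3 -m pendant '{"travel":[[0.002,0.005,0.001],[0,0.004,0],[0,0,0],[0,0,0]],"rot":[[0,0,0],[0,0,0],[0,0,0],[0,0,0]]}' && python3 plan.py 0.4748 -0.1327 0.006 207.2
```

```text
t: 12.08
position: [0.4751, -0.1325, 0.0053]
tcp_rot: [0.369, 0.604, -0.603, -0.367]
ft_force: [-0.4, -0.3, 0.2]
width: 0.0593
t 12.08 pos [0.4751, -0.1325, 0.0053] phi 207.2 tilt 0.20 width 0.0593 F [-0.4, -0.3, 0.2] j6 -0.88 j1 -0.40
left world [-0.0003, -0.0002, 0.0007] turn -0.0 rows 1
[-0.000,-0.001,0.000] [0,0.0,0]
tilt fix (deg tool axes) [0.13, -0.0, -0.15]
```

```bash
python3 -m pendant '{"travel":[[0,0,0],[0,0,0],[0,0,0],[0,0,0],[0,0,0]],"rot":[[0,0,0],[0,0,0],[0,0,0],[0,0,0],[0,0,0]]}' 0 50 && python3 plan.py && python3 -m pendant '{"travel":[[0,-0.015,0],[0,-0.025,0],[0,-0.025,0],[0,-0.020,0],[0,0,0]],"rot":[[0,0,0],[0,0,0],[0,0,0],[0,0,0],[0,0,0]]}' && python3 plan.py 0.629 0.163 0.10 275.5
```

```text
t: 12.5
position: [0.4761, -0.1329, 0.0063]
tcp_rot: [0.37, 0.604, -0.603, -0.366]
ft_force: [0.0, -1.1, -0.6]
width: 0.0271
t 12.50 pos [0.4761, -0.1329, 0.0063] phi 207.2 tilt 0.31 width 0.0271 F [0.0, -1.1, -0.6] j6 -0.88 j1 -0.40
t: 12.92
position: [0.4725, -0.1314, 0.0919]
tcp_rot: [-0.367, -0.604, 0.604, 0.369]
ft_force: [1.4, -0.2, -0.5]
width: 0.0271
t 12.92 pos [0.4725, -0.1314, 0.0919] phi 207.2 tilt 0.14 width 0.0271 F [1.4, -0.2, -0.5] j6 -0.88 j1 -0.40
left world [0.1565, 0.2944, 0.0081] turn 68.3 rows 10
[0.019,-0.001,-0.027] [0,-6.8,0]
[0.016,-0.001,-0.029] [0,-6.8,0]
[0.012,-0.001,-0.031] [0,-6.8,0]
[0.008,-0.001,-0.032] [0,-6.8,0]
[0.004,-0.001,-0.033] [0,-6.8,0]
[0.000,-0.001,-0.033] [0,-6.8,0]
[-0.004,-0.001,-0.033] [0,-6.8,0]
[-0.008,-0.001,-0.032] [0,-6.8,0]
[-0.011,-0.001,-0.031] [0,-6.8,0]
[-0.015,-0.001,-0.030] [0,-6.8,0]
tilt fix (deg tool axes) [-0.09, 0.0, 0.12]
```

```bash
python3 -m pendant '{"travel":[[0.019,-0.001,-0.027],[0.016,-0.001,-0.029],[0.012,-0.001,-0.031],[0.008,-0.001,-0.032],[0.004,-0.001,-0.033]],"rot":[[0,-6.8,0],[0,-6.8,0],[0,-6.8,0],[0,-6.8,0],[0,-6.8,0]]}' && python3 -m pendant '{"travel":[[0,-0.001,-0.033],[-0.004,-0.001,-0.033],[-0.008,-0.001,-0.032],[-0.011,-0.001,-0.031],[-0.015,-0.001,-0.026]],"rot":[[0,-6.8,0],[0,-6.8,0],[0,-6.8,0],[0,-6.8,0],[0,-5.8,0]]}' && python3 -m pendant '{"travel":[[0,0,0],[0,0,0]],"rot":[[0,0,0],[0,0,0]]}' && python3 plan.py 0.629 0.163 0.10 275.5
```

```text
t: 13.33
position: [0.5497, 0.0143, 0.0957]
tcp_rot: [-0.171, -0.685, 0.687, 0.172]
ft_force: [0.8, -0.9, -0.9]
width: 0.0267
t: 13.75
position: [0.6249, 0.1658, 0.0941]
tcp_rot: [0.045, -0.705, 0.707, -0.038]
ft_force: [0.3, -0.2, -0.6]
width: 0.0269
t: 13.92
position: [0.6272, 0.1717, 0.0918]
tcp_rot: [0.047, -0.705, 0.706, -0.042]
ft_force: [-0.7, -0.2, -1.5]
width: 0.0271
t 13.92 pos [0.6272, 0.1717, 0.0918] phi 277.3 tilt 0.44 width 0.0271 F [-0.7, -0.2, -1.5] j6 -1.53 j1 0.17
left world [0.0018, -0.0087, 0.0082] turn -1.8 rows 1
[-0.001,-0.008,0.009] [0,1.8,0]
tilt fix (deg tool axes) [-0.03, -0.0, 0.44]
```

```bash
python3 -m pendant '{"travel":[[-0.001,0.005,0.009],[0,0.012,0],[0,0.012,0],[0,0,0],[0,0,0]],"rot":[[0,1.8,0.4],[0,0,0],[0,0,0],[0,0,0],[0,0,0]]}' && python3 plan.py 0.629 0.163 0.03 275.5
```

```text
t: 14.33
position: [0.6251, 0.1577, 0.0562]
tcp_rot: [0.033, -0.706, 0.707, -0.028]
ft_force: [-0.4, -0.3, -1.4]
width: 0.0271
t 14.33 pos [0.6251, 0.1577, 0.0562] phi 274.9 tilt 0.44 width 0.0271 F [-0.4, -0.3, -1.4] j6 -1.51 j1 0.15
left world [0.0039, 0.0053, -0.0262] turn 0.6 rows 1
[-0.004,0.026,-0.005] [0,-0.6,0]
tilt fix (deg tool axes) [-0.13, 0.0, 0.41]
```

```bash
python3 -m pendant '{"travel":[[-0.005,0.008,-0.005],[0,0.009,0],[0,0.009,0],[0,0,0],[0,0,0]],"rot":[[-0.1,-0.6,0.4],[0,0,0],[0,0,0],[0,0,0],[0,0,0]]}' && python3 plan.py 0.629 0.163 0.012 275.5
```

```text
t: 14.75
position: [0.6289, 0.1617, 0.0266]
tcp_rot: [0.034, -0.706, 0.707, -0.033]
ft_force: [-0.5, 0.6, -0.4]
width: 0.0268
t 14.75 pos [0.6289, 0.1617, 0.0266] phi 275.4 tilt 0.09 width 0.0268 F [-0.5, 0.6, -0.4] j6 -1.51 j1 0.15
left world [0.0001, 0.0013, -0.0146] turn 0.1 rows 1
[-0.000,0.015,-0.001] [0,-0.1,0]
tilt fix (deg tool axes) [-0.03, -0.0, 0.08]
```

```bash
python3 -m pendant '{"travel":[[0,0.006,-0.001],[0,0.005,0],[0,0.004,0],[0,0,0],[0,0,0]],"rot":[[0,0,0],[0,0,0],[0,0,0],[0,0,0],[0,0,0]]}' && python3 plan.py 0.629 0.163 0.0073 275.5
```

```text
t: 15.17
position: [0.6293, 0.1633, 0.0104]
tcp_rot: [0.033, -0.706, 0.706, -0.033]
ft_force: [0.9, -0.0, -0.1]
width: 0.0272
t 15.17 pos [0.6293, 0.1633, 0.0104] phi 275.4 tilt 0.03 width 0.0272 F [0.9, -0.0, -0.1] j6 -1.51 j1 0.15
left world [-0.0003, -0.0003, -0.0031] turn 0.1 rows 1
[0.000,0.003,0.000] [0,-0.1,0]
tilt fix (deg tool axes) [-0.02, -0.0, 0.03]
```

```bash
python3 -m pendant '{"travel":[[0,0.002,0],[0,0.001,0],[0,0.001,0],[0,0,0]],"rot":[[0,0,0],[0,0,0],[0,0,0],[0,0,0]]}' && python3 plan.py 0.629 0.163 0.0073 275.5
```

```text
t: 15.5
position: [0.6301, 0.1634, 0.0069]
tcp_rot: [0.033, -0.706, 0.706, -0.034]
ft_force: [0.3, 0.5, -0.7]
width: 0.0266
t 15.50 pos [0.6301, 0.1634, 0.0069] phi 275.4 tilt 0.07 width 0.0266 F [0.3, 0.5, -0.7] j6 -1.51 j1 0.15
left world [-0.0011, -0.0004, 0.0004] turn 0.1 rows 1
[0.001,-0.000,0.000] [0,-0.1,0]
tilt fix (deg tool axes) [-0.02, 0.0, -0.07]
```

```bash
python3 -m pendant '{"travel":[[0,0,0],[0,0,0],[0,0,0]],"rot":[[0,0,0],[0,0,0],[0,0,0]]}' 52 && python3 -m pendant '{"travel":[[0,-0.010,0],[0,-0.020,0],[0,-0.025,0],[0,-0.025,0],[0,-0.015,0]],"rot":[[0,0,0],[0,0,0],[0,0,0],[0,0,0],[0,0,0]]}' && python3 plan.py 0.4507 -0.0129 0.12 266.3
python3 - <<'E'
from meas import *
w=get_image("wrist"); cv2.imwrite("pics/wrist_6.png",w["color"])
print(measure(w,(.629,.163),"hs")); print(measure(w,(.626,.229),"hs"))
E
```

```text
t: 15.75
position: [0.6308, 0.1635, 0.0077]
tcp_rot: [0.032, -0.706, 0.706, -0.034]
ft_force: [0.3, 0.2, 0.4]
width: 0.0443
t: 16.17
position: [0.6263, 0.1628, 0.1033]
tcp_rot: [0.036, -0.706, 0.707, -0.03]
ft_force: [0.8, 0.4, 0.5]
width: 0.0441
t 16.17 pos [0.6263, 0.1628, 0.1033] phi 275.4 tilt 0.46 width 0.0441 F [0.8, 0.4, 0.5] j6 -1.51 j1 0.15
left world [-0.1756, -0.1757, 0.0167] turn -9.1 rows 7
[0.027,-0.002,0.023] [0,1.3,0]
[0.027,-0.002,0.023] [0,1.3,0]
[0.026,-0.002,0.024] [0,1.3,0]
[0.026,-0.002,0.024] [0,1.3,0]
[0.025,-0.002,0.025] [0,1.3,0]
[0.025,-0.002,0.026] [0,1.3,0]
[0.024,-0.002,0.026] [0,1.3,0]
tilt fix (deg tool axes) [-0.05, 0.0, 0.46]
(872, [630.7, 162.6], [27.8, 41.0], 'yaw of long -85.2', 'mean', [631.0, 160.9, 26.2])
(698, [626.1, 228.8], [28.0, 41.2], 'yaw of long -83.6', 'mean', [627.1, 226.6, 26.0])
```

View pics/wrist_6.png

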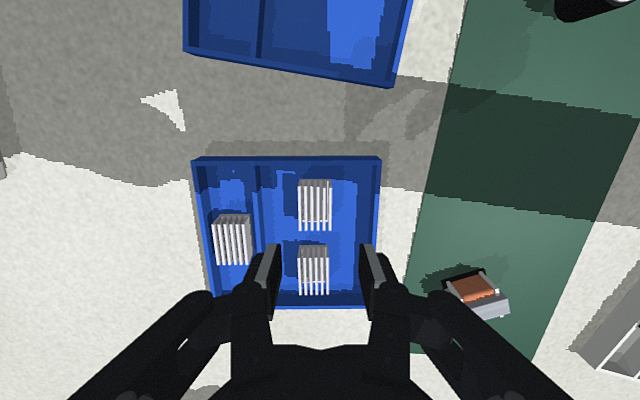

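Both heat sinks now stand flat in their bay, at (314,205) and (312,270) in the picture. Next is the middle capacitor at (0.4507, −0.0129).

```bash
python3 -m pendant '{"travel":[[0.027,-0.002,0.023],[0.027,-0.002,0.023],[0.026,-0.002,0.024],[0.026,-0.002,0.024],[0.025,-0.002,0.025]],"rot":[[0,1.3,0.5],[0,1.3,0],[0,1.3,0],[0,1.3,0],[0,1.3,0]]}' 75 && python3 -m pendant '{"travel":[[0.024,-0.002,0.025],[0.020,-0.002,0.020],[0,0,0],[0,0,0]],"rot":[[0,1.3,0],[0,1.3,0],[0,0,0],[0,0,0]]}' && python3 plan.py 0.4507 -0.0129 0.12 266.3
python3 - <<'E'
from meas import *
w=get_image("wrist"); cv2.imwrite("pics/wrist_7.png",w["color"])
print(measure(w,(.4507,-.0129),"cap"))
E
```

```text
t: 16.63
position: [0.5097, 0.0387, 0.1207]
tcp_rot: [0.014, 0.708, -0.706, 0.003]
ft_force: [0.2, -0.2, -0.3]
width: 0.0641
t: 16.97
position: [0.4562, -0.0099, 0.1246]
tcp_rot: [0.033, 0.707, -0.706, -0.016]
ft_force: [0.5, 0.9, 0.5]
width: 0.0639
t 16.97 pos [0.4562, -0.0099, 0.1246] phi 266.0 tilt 1.34 width 0.0639 F [0.5, 0.9, 0.5] j6 -1.67 j1 -0.17
left world [-0.0055, -0.003, -0.0046] turn 0.3 rows 1
[0.005,0.005,0.003] [0,-0.3,0]
tilt fix (deg tool axes) [0.12, -0.0, -1.33]
(893, [451.8, -12.7], 14.9, 'median', [451.7, -14.2, 41.8], 'mid', [451.7, -12.8, 40.3])
```

View pics/wrist_7.png

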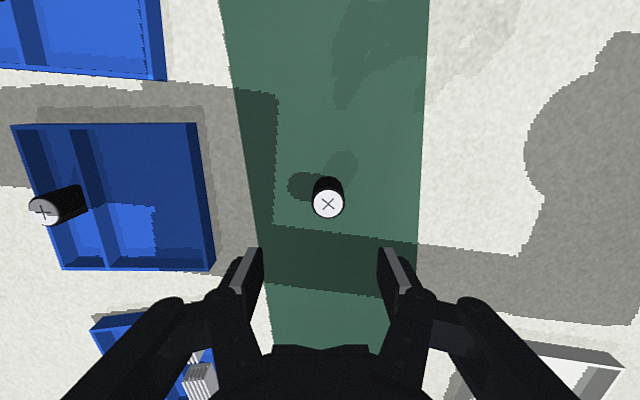

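The capacitor is at (328,200), remeasured at (0.4518, −0.0127). I'll correct and descend.

```bash
python3 -m pendant '{"travel":[[0.005,0.005,0.003],[0,0.013,0],[0,0.013,0],[0,0,0],[0,0,0]],"rot":[[0.1,-0.3,-1.3],[0,0,0],[0,0,0],[0,0,0],[0,0,0]]}' && python3 plan.py 0.4516 -0.0128 0.06 266.3
```

```text
t: 17.43
position: [0.4559, -0.0109, 0.0932]
tcp_rot: [-0.02, -0.707, 0.707, 0.02]
ft_force: [0.7, -0.5, 1.0]
width: 0.064
t 17.43 pos [0.4559, -0.0109, 0.0932] phi 266.7 tilt 0.06 width 0.0640 F [0.7, -0.5, 1.0] j6 -1.68 j1 -0.17
left world [-0.0043, -0.0019, -0.0332] turn -0.4 rows 1
[0.004,0.033,0.002] [0,0.4,0]
tilt fix (deg tool axes) [-0.01, -0.0, -0.06]
```

```bash
python3 -m pendant '{"travel":[[0.005,0.013,0.002],[0.001,0.013,0],[0.001,0.013,0],[0,0,0],[0,0,0]],"rot":[[0,0.4,0],[0,0,0],[0,0,0],[0,0,0],[0,0,0]]}' && python3 plan.py 0.4516 -0.0128 0.04 266.3
```

```text
t: 17.85
position: [0.4541, -0.0112, 0.0554]
tcp_rot: [-0.022, -0.707, 0.707, 0.019]
ft_force: [-0.1, 0.1, 0.1]
width: 0.064
t 17.85 pos [0.4541, -0.0112, 0.0554] phi 266.7 tilt 0.24 width 0.0640 F [-0.1, 0.1, 0.1] j6 -1.68 j1 -0.17
left world [-0.0025, -0.0016, -0.0154] turn -0.4 rows 1
[0.002,0.015,0.002] [0,0.4,0]
tilt fix (deg tool axes) [-0.03, 0.0, -0.23]
```

```bash
python3 -m pendant '{"travel":[[0.003,0.012,0.002],[0.001,0.012,0],[0.001,0.010,0],[0,0,0],[0,0,0]],"rot":[[0,0.4,-0.2],[0,0,0],[0,0,0],[0,0,0],[0,0,0]]}' && python3 plan.py 0.4516 -0.0128 0.01 266.3
```

```text
t: 18.27
position: [0.455, -0.0129, 0.0248]
tcp_rot: [-0.025, -0.706, 0.707, 0.019]
ft_force: [0.1, 0.5, -0.2]
width: 0.064
t 18.27 pos [0.455, -0.0129, 0.0248] phi 266.4 tilt 0.47 width 0.0640 F [0.1, 0.5, -0.2] j6 -1.68 j1 -0.17
left world [-0.0034, 0.0001, -0.0148] turn -0.1 rows 1
[0.003,0.015,0.000] [0,0.1,0]
tilt fix (deg tool axes) [-0.07, -0.0, -0.47]
```

```bash
python3 -m pendant '{"travel":[[0.004,0.006,0],[0.001,0.005,0],[0,0.003,0],[0,0,0],[0,0,0]],"rot":[[0,0,-0.5],[0,0,0],[0,0,0],[0,0,0],[0,0,0]]}' && python3 plan.py 0.4516 -0.0128 0.01 266.3
```

```text
t: 18.68
position: [0.4518, -0.0128, 0.0115]
tcp_rot: [-0.023, -0.706, 0.707, 0.021]
ft_force: [-0.6, -0.0, -0.4]
width: 0.064
t 18.68 pos [0.4518, -0.0128, 0.0115] phi 266.4 tilt 0.16 width 0.0640 F [-0.6, -0.0, -0.4] j6 -1.68 j1 -0.17
left world [-0.0002, -0.0, -0.0015] turn -0.1 rows 1
[0.000,0.002,0.000] [0,0.1,0]
tilt fix (deg tool axes) [-0.1, 0.0, -0.13]
```

```bash
python3 -m pendant '{"travel":[[0,0,0],[0,0,0],[0,0,0],[0,0,0],[0,0,0]],"rot":[[0,0,0],[0,0,0],[0,0,0],[0,0,0],[0,0,0]]}' 0 45 && python3 plan.py && python3 -m pendant '{"travel":[[0,-0.015,0],[0,-0.025,0],[0,-0.025,0],[0,-0.020,0],[0,0,0]],"rot":[[0,0,0],[0,0,0],[0,0,0],[0,0,0],[0,0,0]]}' && python3 plan.py 0.631 0.021 0.10 266.3
```

```text
t: 19.1
position: [0.4524, -0.0129, 0.0122]
tcp_rot: [-0.023, -0.706, 0.707, 0.021]
ft_force: [0.2, -0.9, -1.0]
width: 0.0287
t 19.10 pos [0.4524, -0.0129, 0.0122] phi 266.4 tilt 0.22 width 0.0287 F [0.2, -0.9, -1.0] j6 -1.68 j1 -0.17
t: 19.52
position: [0.449, -0.0122, 0.0982]
tcp_rot: [-0.021, -0.706, 0.707, 0.024]
ft_force: [1.1, 0.4, -0.4]
width: 0.029
t 19.52 pos [0.449, -0.0122, 0.0982] phi 266.4 tilt 0.24 width 0.0290 F [1.1, 0.4, -0.4] j6 -1.68 j1 -0.17
left world [0.182, 0.0332, 0.0018] turn -0.1 rows 6
[-0.030,-0.000,-0.007] [0,0.0,0]
[-0.030,-0.000,-0.007] [0,0.0,0]
[-0.030,-0.000,-0.007] [0,0.0,0]
[-0.030,-0.000,-0.007] [0,0.0,0]
[-0.030,-0.000,-0.007] [0,0.0,0]
[-0.030,-0.000,-0.007] [0,0.0,0]
tilt fix (deg tool axes) [-0.06, 0.0, 0.23]
```

```bash
python3 -m pendant '{"travel":[[-0.030,0,-0.007],[-0.030,0,-0.007],[-0.030,0,-0.007],[-0.030,0,-0.007],[-0.030,0,-0.005]],"rot":[[0,0,0.2],[0,0,0],[0,0,0],[0,0,0],[0,0,0]]}' && python3 -m pendant '{"travel":[[-0.026,0,-0.004],[0,0,0],[0,0,0]],"rot":[[0,0,0],[0,0,0],[0,0,0]]}' && python3 plan.py 0.631 0.021 0.10 266.3
python3 - <<'E'
from tray import *
w=get_image("wrist"); cv2.imwrite("pics/wrist_8.png",w["color"]); print(fit(w,(.629,-.012),-3.7))
E
```

```text
t: 19.93
position: [0.5956, 0.0125, 0.0938]
tcp_rot: [-0.019, -0.706, 0.707, 0.027]
ft_force: [-0.2, -0.6, 0.1]
width: 0.0287
t: 20.18
position: [0.6289, 0.0156, 0.09]
tcp_rot: [-0.02, -0.706, 0.707, 0.025]
ft_force: [-1.6, 0.1, -0.9]
width: 0.0289
t 20.18 pos [0.6289, 0.0156, 0.09] phi 266.3 tilt 0.44 width 0.0289 F [-1.6, 0.1, -0.9] j6 -1.58 j1 -0.08
left world [0.0021, 0.0054, 0.01] turn -0.0 rows 1
[-0.002,-0.010,-0.006] [0,0.0,0]
tilt fix (deg tool axes) [-0.06, 0.0, 0.44]
(6105, [629.1, -15.1], np.float64(-3.8), 'resid mm', np.float64(2.09))
```

View pics/wrist_8.png

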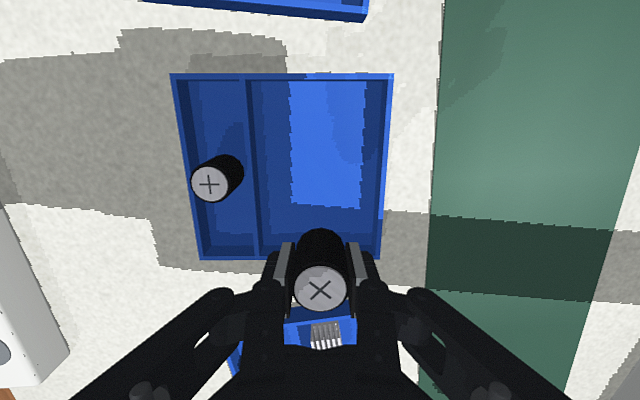

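The capacitor is held at (320,285). The tray fits at (0.629, −0.015), yaw −3.8°. I'll set it down at (0.631, 0.018).

```bash
python3 -m pendant '{"travel":[[-0.003,0.012,-0.002],[-0.001,0.012,0],[-0.001,0.012,0],[0,0,0],[0,0,0]],"rot":[[0,0,0.4],[0,0,0],[0,0,0],[0,0,0],[0,0,0]]}' && python3 plan.py 0.631 0.018 0.035 266.3
```

```text
t: 20.65
position: [0.6277, 0.0168, 0.0494]
tcp_rot: [-0.02, -0.706, 0.707, 0.025]
ft_force: [-1.1, 0.5, -0.0]
width: 0.0286
t 20.65 pos [0.6277, 0.0168, 0.0494] phi 266.3 tilt 0.42 width 0.0286 F [-1.1, 0.5, -0.0] j6 -1.58 j1 -0.08
left world [0.0033, 0.0012, -0.0144] turn 0.0 rows 1
[-0.003,0.014,-0.001] [0,-0.0,0]
tilt fix (deg tool axes) [-0.07, 0.0, 0.41]
```

```bash
python3 -m pendant '{"travel":[[-0.004,0.007,-0.001],[0,0.007,0],[0,0.007,0],[0,0,0],[0,0,0]],"rot":[[0,0,0.4],[0,0,0],[0,0,0],[0,0,0],[0,0,0]]}' && python3 plan.py 0.631 0.018 0.0128 266.3
```

```text
t: 21.07
position: [0.6309, 0.0173, 0.0266]
tcp_rot: [-0.023, -0.706, 0.707, 0.023]
ft_force: [0.4, 0.2, -0.2]
width: 0.0287
t 21.07 pos [0.6309, 0.0173, 0.0266] phi 266.3 tilt 0.08 width 0.0287 F [0.4, 0.2, -0.2] j6 -1.58 j1 -0.07
left world [0.0001, 0.0007, -0.0138] turn 0.0 rows 1
[-0.000,0.014,-0.001] [0,-0.0,0]
tilt fix (deg tool axes) [-0.08, -0.0, 0.01]
```

```bash
python3 -m pendant '{"travel":[[0,0.005,0],[0,0.004,0],[0,0.002,0],[0,0,0],[0,0,0]],"rot":[[0,0,0],[0,0,0],[0,0,0],[0,0,0],[0,0,0]]}' && python3 plan.py 0.631 0.018 0.0128 266.3
```

```text
t: 21.48
position: [0.6316, 0.0172, 0.0151]
tcp_rot: [-0.023, -0.706, 0.707, 0.023]
ft_force: [0.9, -0.1, -0.4]
width: 0.0288
t 21.48 pos [0.6316, 0.0172, 0.0151] phi 266.3 tilt 0.10 width 0.0288 F [0.9, -0.1, -0.4] j6 -1.58 j1 -0.07
left world [-0.0006, 0.0008, -0.0023] turn 0.0 rows 1
[0.001,0.002,-0.001] [0,-0.0,0]
tilt fix (deg tool axes) [-0.08, -0.0, -0.06]
```

```bash
python3 -m pendant '{"travel":[[0.0005,0.0015,0],[0,0.001,0],[0,0,0],[0,0,0]],"rot":[[0,0,0],[0,0,0],[0,0,0],[0,0,0]]}' && python3 -m pendant '{"travel":[[0,0.001,0],[0,0,0]],"rot":[[0,0,0],[0,0,0]]}' && python3 plan.py 0.631 0.018 0.0128 266.3
```

```text
t: 21.82
position: [0.6317, 0.0172, 0.0132]
tcp_rot: [-0.024, -0.706, 0.707, 0.022]
ft_force: [0.1, 0.2, -0.2]
width: 0.0286
t: 21.98
position: [0.6321, 0.0172, 0.0133]
tcp_rot: [-0.024, -0.706, 0.707, 0.022]
ft_force: [0.4, 0.4, -0.0]
width: 0.0286
t 21.98 pos [0.6321, 0.0172, 0.0133] phi 266.3 tilt 0.19 width 0.0286 F [0.4, 0.4, -0.0] j6 -1.58 j1 -0.07
left world [-0.0011, 0.0008, -0.0005] turn 0.0 rows 1
[0.001,0.000,-0.001] [0,-0.0,0]
tilt fix (deg tool axes) [-0.08, 0.0, -0.17]
```

Height has stalled at 13.2 mm, again the contact signature. I'll release and lift.

```bash
python3 -m pendant '{"travel":[[0,0,0],[0,0,0],[0,0,0]],"rot":[[0,0,0],[0,0,0],[0,0,0]]}' 52 && python3 -m pendant '{"travel":[[0,-0.010,0],[0,-0.020,0],[0,-0.025,0],[0,-0.025,0],[0,-0.020,0]],"rot":[[0,0,0],[0,0,0],[0,0,0],[0,0,0],[0,0,0]]}' && python3 plan.py 0.432 -0.2606 0.12 250
python3 - <<'E'
from meas import *
w=get_image("wrist"); cv2.imwrite("pics/wrist_9.png",w["color"])
print(measure(w,(.631,.018),"cap"))
E
```

```text
t: 22.23
position: [0.6327, 0.0172, 0.0135]
tcp_rot: [-0.025, -0.706, 0.707, 0.021]
ft_force: [-0.5, 1.0, -1.0]
width: 0.0447
t: 22.65
position: [0.6265, 0.0177, 0.112]
tcp_rot: [-0.019, -0.706, 0.707, 0.027]
ft_force: [0.7, -0.2, -0.0]
width: 0.0446
t 22.65 pos [0.6265, 0.0177, 0.112] phi 266.3 tilt 0.58 width 0.0446 F [0.7, -0.2, -0.0] j6 -1.58 j1 -0.07
left world [-0.1945, -0.2783, 0.008] turn -16.3 rows 9
[0.020,-0.001,0.032] [0,1.8,0]
[0.019,-0.001,0.033] [0,1.8,0]
[0.017,-0.001,0.033] [0,1.8,0]
[0.016,-0.001,0.034] [0,1.8,0]
[0.015,-0.001,0.034] [0,1.8,0]
[0.014,-0.001,0.035] [0,1.8,0]
[0.013,-0.001,0.035] [0,1.8,0]
[0.012,-0.001,0.036] [0,1.8,0]
[0.011,-0.001,0.036] [0,1.8,0]
tilt fix (deg tool axes) [-0.07, -0.0, 0.58]
(979, [632.6, 17.4], 15.0, 'median', [632.6, 15.5, 42.8], 'mid', [632.7, 17.4, 40.6])
```

View pics/wrist_9.png

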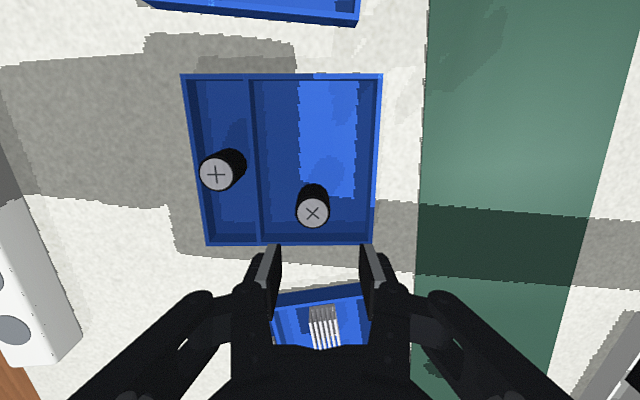

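The first capacitor stands in its bay at (312,205), top at 42.8 mm. Now for the right-hand capacitor, at a constant heading.

```bash
python3 plan.py 0.432 -0.2606 0.12 266.3 | head -4; python3 -m pendant '{"travel":[[0.020,-0.001,0.032],[0.020,-0.001,0.032],[0.020,-0.001,0.032],[0.020,-0.001,0.032],[0.020,-0.001,0.032]],"rot":[[0,0,0.6],[0,0,0],[0,0,0],[0,0,0],[0,0,0]]}' 75 && python3 plan.py 0.432 -0.2606 0.12 266.3
```

```text
t 22.70 pos [0.6296, 0.0175, 0.1168] phi 266.3 tilt 0.17 width 0.0443 F [0.4, -0.2, 2.3] j6 -1.58 j1 -0.07
left world [-0.1976, -0.2781, 0.0032] turn 0.0 rows 9
[0.020,-0.000,0.032] [0,-0.0,0]
[0.020,-0.000,0.032] [0,-0.0,0]
t: 23.12
position: [0.5269, -0.1361, 0.1289]
tcp_rot: [-0.028, -0.706, 0.708, 0.009]
ft_force: [-0.1, -0.6, 0.9]
width: 0.0639
t 23.12 pos [0.5269, -0.1361, 0.1289] phi 267.0 tilt 1.60 width 0.0639 F [-0.1, -0.6, 0.9] j6 -1.89 j1 -0.38
left world [-0.0949, -0.1245, -0.0089] turn -0.7 rows 4
[0.022,0.002,0.032] [0,0.2,0]
[0.022,0.002,0.032] [0,0.2,0]
[0.022,0.002,0.032] [0,0.2,0]
[0.022,0.002,0.033] [0,0.2,0]
tilt fix (deg tool axes) [-0.11, -0.0, -1.6]
```

```bash
python3 -m pendant '{"travel":[[0.022,0.002,0.032],[0.022,0.002,0.032],[0.022,0.002,0.030],[0.018,0.002,0.024],[0,0,0]],"rot":[[0,0.2,-1],[0,0.2,-0.6],[0,0,0],[0,0,0],[0,0,0]]}' && python3 -m pendant '{"travel":[[0,0,0],[0,0,0]],"rot":[[0,0,0],[0,0,0]]}' && python3 plan.py 0.432 -0.2606 0.12 266.3
python3 - <<'E'
from meas import *
w=get_image("wrist"); cv2.imwrite("pics/wrist_10.png",w["color"])
print(measure(w,(.432,-.2606),"cap"))
E
```

```text
t: 23.53
position: [0.43, -0.259, 0.1245]
tcp_rot: [-0.024, -0.704, 0.71, 0.021]
ft_force: [0.5, 1.0, -0.5]
width: 0.0642
t: 23.7
position: [0.429, -0.2605, 0.1255]
tcp_rot: [-0.026, -0.704, 0.71, 0.022]
ft_force: [0.4, 0.1, -0.3]
width: 0.0641
t 23.70 pos [0.429, -0.2605, 0.1255] phi 266.1 tilt 0.56 width 0.0641 F [0.4, 0.1, -0.3] j6 -2.17 j1 -0.67
left world [0.003, -0.0001, -0.0055] turn 0.2 rows 1
[-0.003,0.006,-0.000] [0,-0.2,0]
tilt fix (deg tool axes) [-0.47, 0.0, -0.31]
(870, [432.8, -261.0], 14.9, 'median', [432.6, -262.2, 41.8], 'mid', [432.8, -261.2, 40.1])
```

View pics/wrist_10.png

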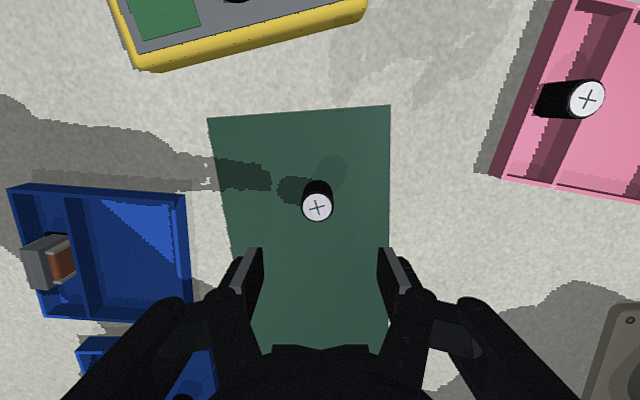

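The loose capacitor is at (317,203) on the mat, remeasured at (0.4328, −0.2611). The one at (585,97) belongs to the pink tray and stays. I'll descend.

```bash
python3 -m pendant '{"travel":[[-0.004,0.014,0.001],[0.001,0.014,-0.001],[0.001,0.014,-0.001],[0.001,0.014,0],[0,0,0]],"rot":[[-0.5,0,-0.3],[0,0,0],[0,0,0],[0,0,0],[0,0,0]]}' && python3 plan.py 0.4328 -0.2612 0.05 266.3
```

```text
t: 24.17
position: [0.4371, -0.2566, 0.0707]
tcp_rot: [-0.023, -0.706, 0.708, 0.018]
ft_force: [-0.3, 0.5, -0.7]
width: 0.064
t 24.17 pos [0.4371, -0.2566, 0.0707] phi 266.7 tilt 0.41 width 0.0640 F [-0.3, 0.5, -0.7] j6 -2.17 j1 -0.66
left world [-0.0043, -0.0046, -0.0207] turn -0.4 rows 1
[0.004,0.021,0.005] [0,0.4,0]
tilt fix (deg tool axes) [-0.11, -0.0, -0.4]
```

```bash
python3 -m pendant '{"travel":[[0.004,0.010,0.005],[0.001,0.010,0],[0.001,0.008,0],[0,0,0],[0,0,0]],"rot":[[-0.1,0.4,-0.4],[0,0,0],[0,0,0],[0,0,0],[0,0,0]]}' && python3 plan.py 0.4328 -0.2612 0.03 266.3
```

```text
t: 24.58
position: [0.4334, -0.2601, 0.0414]
tcp_rot: [-0.022, -0.707, 0.707, 0.021]
ft_force: [-0.1, 0.0, 0.0]
width: 0.0643
t 24.58 pos [0.4334, -0.2601, 0.0414] phi 266.6 tilt 0.08 width 0.0643 F [-0.1, 0.0, 0.0] j6 -2.18 j1 -0.67
left world [-0.0006, -0.0011, -0.0114] turn -0.3 rows 1
[0.001,0.011,0.001] [0,0.3,0]
tilt fix (deg tool axes) [-0.04, 0.0, -0.06]
```

```bash
python3 -m pendant '{"travel":[[0.001,0.009,0.001],[0.001,0.009,0],[0.001,0.008,0],[0,0.003,0],[0,0,0]],"rot":[[0,0.3,0],[0,0,0],[0,0,0],[0,0,0],[0,0,0]]}' && python3 -m pendant '{"travel":[[0,0,0]],"rot":[[0,0,0]]}' && python3 plan.py 0.4328 -0.2612 0.0115 266.3
```

```text
t: 25.0
position: [0.4308, -0.2619, 0.0105]
tcp_rot: [-0.025, -0.706, 0.707, 0.022]
ft_force: [-0.4, 0.6, -0.1]
width: 0.064
t: 25.08
position: [0.4304, -0.2618, 0.01]
tcp_rot: [-0.024, -0.706, 0.707, 0.023]
ft_force: [0.2, -0.4, -0.8]
width: 0.0639
t 25.08 pos [0.4304, -0.2618, 0.01] phi 266.2 tilt 0.15 width 0.0639 F [0.2, -0.4, -0.8] j6 -2.18 j1 -0.67
left world [0.0024, 0.0006, 0.0015] turn 0.1 rows 1
[-0.002,-0.001,-0.001] [0,-0.1,0]
tilt fix (deg tool axes) [-0.08, 0.0, -0.13]
```

```bash
python3 -m pendant '{"travel":[[-0.002,-0.001,0],[0,0,0]],"rot":[[0,0,0],[0,0,0]]}' && python3 -m pendant '{"travel":[[0,0,0],[0,0,0],[0,0,0],[0,0,0],[0,0,0]],"rot":[[0,0,0],[0,0,0],[0,0,0],[0,0,0],[0,0,0]]}' 0 45 && python3 plan.py && python3 -m pendant '{"travel":[[0,-0.015,0],[0,-0.025,0],[0,-0.025,0],[0,-0.020,0],[0,0,0]],"rot":[[0,0,0],[0,0,0],[0,0,0],[0,0,0],[0,0,0]]}' && python3 plan.py 0.627 -0.048 0.10 266.3
```

```text
t: 25.25
position: [0.4325, -0.2619, 0.011]
tcp_rot: [-0.024, -0.706, 0.707, 0.023]
ft_force: [-0.5, -0.1, 0.8]
width: 0.064
t: 25.67
position: [0.4339, -0.2628, 0.0126]
tcp_rot: [-0.025, -0.706, 0.708, 0.022]
ft_force: [-0.7, -0.1, -0.7]
width: 0.0285
t 25.67 pos [0.4339, -0.2628, 0.0126] phi 266.2 tilt 0.33 width 0.0285 F [-0.7, -0.1, -0.7] j6 -2.18 j1 -0.67
t: 26.08
position: [0.431, -0.2605, 0.0983]
tcp_rot: [0.023, 0.707, -0.706, -0.024]
ft_force: [1.6, -0.5, 0.2]
width: 0.0287
t 26.08 pos [0.431, -0.2605, 0.0983] phi 266.2 tilt 0.10 width 0.0287 F [1.6, -0.5, 0.2] j6 -2.18 j1 -0.67
left world [0.196, 0.2125, 0.0017] turn 0.1 rows 8
[-0.023,-0.000,-0.028] [0,-0.0,0]
[-0.023,-0.000,-0.028] [0,-0.0,0]
[-0.023,-0.000,-0.028] [0,-0.0,0]
[-0.023,-0.000,-0.028] [0,-0.0,0]
[-0.023,-0.000,-0.028] [0,-0.0,0]
[-0.023,-0.000,-0.028] [0,-0.0,0]
[-0.023,-0.000,-0.028] [0,-0.0,0]
[-0.023,-0.000,-0.028] [0,-0.0,0]
tilt fix (deg tool axes) [0.06, 0.0, 0.08]
```

```bash
python3 -m pendant '{"travel":[[-0.023,-0.001,-0.028],[-0.023,-0.001,-0.028],[-0.023,-0.001,-0.028],[-0.023,-0.001,-0.028],[-0.023,0,-0.028]],"rot":[[0,0,0],[0,0,0],[0,0,0],[0,0,0],[0,0,0]]}' && python3 -m pendant '{"travel":[[-0.023,0,-0.028],[-0.022,0,-0.026],[-0.018,0,-0.020],[0,0,0],[0,0,0]],"rot":[[0,0,0],[0,0,0],[0,0,0],[0,0,0],[0,0,0]]}' && python3 plan.py 0.627 -0.048 0.08 266.3
```

```text
t: 26.5
position: [0.5559, -0.1306, 0.1014]
tcp_rot: [-0.028, -0.705, 0.708, 0.029]
ft_force: [0.7, -0.4, 0.2]
width: 0.0288
t: 26.92
position: [0.6304, -0.0515, 0.0957]
tcp_rot: [-0.025, -0.706, 0.707, 0.027]
ft_force: [-0.6, -0.4, -0.2]
width: 0.0288
t 26.92 pos [0.6304, -0.0515, 0.0957] phi 265.8 tilt 0.17 width 0.0288 F [-0.6, -0.4, -0.2] j6 -1.68 j1 -0.18
left world [-0.0034, 0.0035, -0.0157] turn 0.5 rows 1
[0.004,0.016,-0.003] [0,-0.5,0]
tilt fix (deg tool axes) [-0.04, 0.0, 0.16]
```

```bash
python3 -m pendant '{"travel":[[0.003,0.013,-0.003],[0,0.013,0],[0,0.013,0],[0,0,0],[0,0,0]],"rot":[[0,-0.5,0.1],[0,0,0],[0,0,0],[0,0,0],[0,0,0]]}' && python3 plan.py 0.627 -0.048 0.035 266.3
```

```text
t: 27.33
position: [0.6234, -0.05, 0.0523]
tcp_rot: [-0.021, -0.706, 0.707, 0.026]
ft_force: [0.4, -0.0, -0.4]
width: 0.0287
t 27.33 pos [0.6234, -0.05, 0.0523] phi 266.2 tilt 0.37 width 0.0287 F [0.4, -0.0, -0.4] j6 -1.69 j1 -0.18
left world [0.0036, 0.002, -0.0173] turn 0.1 rows 1
[-0.003,0.017,-0.002] [0,-0.1,0]
tilt fix (deg tool axes) [-0.07, 0.0, 0.36]
```

```bash
python3 -m pendant '{"travel":[[-0.004,0.009,-0.002],[0,0.008,0],[0,0.007,0],[0,0,0],[0,0,0]],"rot":[[-0.1,0,0.4],[0,0,0],[0,0,0],[0,0,0],[0,0,0]]}' && python3 plan.py 0.627 -0.048 0.0136 266.3
```

```text
t: 27.75
position: [0.6272, -0.0501, 0.0271]
tcp_rot: [0.025, 0.707, -0.707, -0.024]
ft_force: [0.3, -0.1, -0.4]
width: 0.0293
t 27.75 pos [0.6272, -0.0501, 0.0271] phi 266.0 tilt 0.12 width 0.0293 F [0.3, -0.1, -0.4] j6 -1.68 j1 -0.18
left world [-0.0002, 0.0021, -0.0135] turn 0.3 rows 1
[0.000,0.013,-0.002] [0,-0.3,0]
tilt fix (deg tool axes) [0.02, -0.0, -0.12]
```

```bash
python3 -m pendant '{"travel":[[0,0.005,-0.002],[0,0.004,0],[0,0.0015,0],[0,0,0],[0,0,0]],"rot":[[0,-0.3,-0.1],[0,0,0],[0,0,0],[0,0,0],[0,0,0]]}' && python3 plan.py 0.627 -0.048 0.0136 266.3
```

```text
t: 28.17
position: [0.6283, -0.0479, 0.0163]
tcp_rot: [0.023, 0.707, -0.707, -0.022]
ft_force: [-0.1, -0.6, -0.8]
width: 0.029
t 28.17 pos [0.6283, -0.0479, 0.0163] phi 266.4 tilt 0.10 width 0.0290 F [-0.1, -0.6, -0.8] j6 -1.69 j1 -0.18
left world [-0.0013, -0.0001, -0.0027] turn -0.1 rows 1
[0.001,0.003,0.000] [0,0.1,0]
tilt fix (deg tool axes) [0.01, 0.0, -0.1]
```

```bash
python3 -m pendant '{"travel":[[0.001,0.0015,0],[0,0.001,0],[0,0,0],[0,0,0]],"rot":[[0,0,0],[0,0,0],[0,0,0],[0,0,0]]}' && python3 -m pendant '{"travel":[[0,0.001,0],[0,0,0]],"rot":[[0,0,0],[0,0,0]]}' && python3 plan.py 0.627 -0.048 0.0136 266.3
```

```text
t: 28.5
position: [0.6277, -0.0478, 0.0141]
tcp_rot: [-0.023, -0.707, 0.707, 0.021]
ft_force: [-0.5, -0.9, -0.3]
width: 0.0285
t: 28.67
position: [0.6281, -0.0479, 0.0134]
tcp_rot: [-0.023, -0.707, 0.707, 0.021]
ft_force: [-0.2, 0.7, -0.3]
width: 0.0286
t 28.67 pos [0.6281, -0.0479, 0.0134] phi 266.4 tilt 0.20 width 0.0286 F [-0.2, 0.7, -0.3] j6 -1.69 j1 -0.18
left world [-0.0011, -0.0001, 0.0002] turn -0.1 rows 1
[0.001,-0.000,0.000] [0,0.1,0]
tilt fix (deg tool axes) [-0.0, -0.0, -0.2]
```

```bash
python3 -m pendant '{"travel":[[0,0.001,0],[0,0,0]],"rot":[[0,0,0],[0,0,0]]}' && python3 -m pendant '{"travel":[[0,0,0],[0,0,0],[0,0,0]],"rot":[[0,0,0],[0,0,0],[0,0,0]]}' 52 && python3 -m pendant '{"travel":[[0,-0.010,0],[0,-0.020,0],[0,-0.025,0],[0,-0.025,0],[0,-0.020,0]],"rot":[[0,0,0],[0,0,0],[0,0,0],[0,0,0],[0,0,0]]}' && python3 plan.py 0.4656 0.244 0.12 206
python3 - <<'E'
from meas import *
w=get_image("wrist"); cv2.imwrite("pics/wrist_11.png",w["color"])
print(measure(w,(.628,-.048),"cap")); print(measure(w,(.632,.017),"cap"))
E
```

```text
t: 28.83
position: [0.6284, -0.0479, 0.0135]
tcp_rot: [-0.024, -0.707, 0.707, 0.021]
ft_force: [-0.3, 0.7, 0.2]
width: 0.0288
t: 29.08
position: [0.6288, -0.048, 0.0137]
tcp_rot: [-0.024, -0.707, 0.707, 0.02]
ft_force: [-0.1, 0.3, 0.3]
width: 0.0446
t: 29.5
position: [0.6226, -0.0471, 0.1122]
tcp_rot: [0.019, 0.707, -0.706, -0.026]
ft_force: [0.8, -0.4, -0.6]
width: 0.0442
t 29.50 pos [0.6226, -0.0471, 0.1122] phi 266.4 tilt 0.55 width 0.0442 F [0.8, -0.4, -0.6] j6 -1.69 j1 -0.18
left world [-0.157, 0.2911, 0.0078] turn -60.4 rows 9
[0.019,-0.001,-0.031] [0,6.7,0]
[0.023,-0.001,-0.029] [0,6.7,0]
[0.026,-0.001,-0.026] [0,6.7,0]
[0.029,-0.001,-0.023] [0,6.7,0]
[0.031,-0.001,-0.019] [0,6.7,0]
[0.033,-0.001,-0.015] [0,6.7,0]
[0.035,-0.001,-0.011] [0,6.7,0]
[0.036,-0.001,-0.007] [0,6.7,0]
[0.037,-0.001,-0.003] [0,6.7,0]
tilt fix (deg tool axes) [0.08, -0.0, 0.55]
(975, [629.1, -46.6], 15.0, 'median', [628.9, -48.0, 42.8], 'mid', [629.2, -46.7, 40.6])
(798, [632.6, 17.2], 15.2, 'median', [632.6, 14.3, 42.8], 'mid', [632.9, 17.2, 40.5])
```

View pics/wrist_11.png

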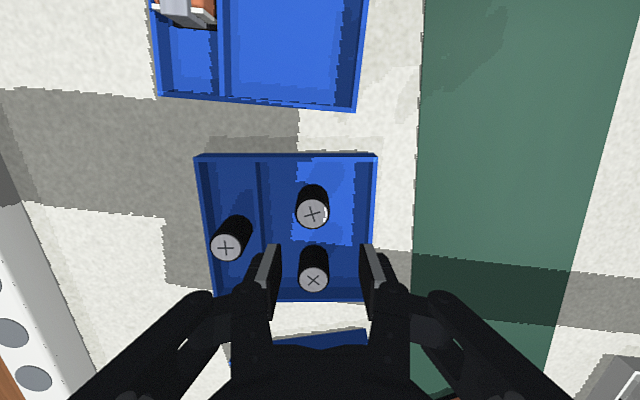

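Both capacitors stand upright in their bay, at (312,205) and (313,272). The last part is the transformer at (0.4656, 0.2442), yaw 26°, needing φ = 206°.

```bash
python3 -m pendant '{"travel":[[0.019,-0.001,-0.031],[0.023,-0.001,-0.029],[0.026,-0.001,-0.026],[0.029,-0.001,-0.023],[0.031,-0.001,-0.019]],"rot":[[0,6.7,0.5],[0,6.7,0],[0,6.7,0],[0,6.7,0],[0,6.7,0]]}' 78 && python3 -m pendant '{"travel":[[0.033,-0.001,-0.015],[0.035,-0.001,-0.011],[0.034,-0.001,-0.007],[0.028,-0.001,-0.003],[0,0,0]],"rot":[[0,6.7,0],[0,6.7,0],[0,6.7,0],[0,6,0],[0,0,0]]}' && python3 -m pendant '{"travel":[[0,0,0],[0,0,0]],"rot":[[0,0,0],[0,0,0]]}' && python3 plan.py 0.4656 0.2442 0.12 206
python3 - <<'E'
from meas import *
w=get_image("wrist"); cv2.imwrite("pics/wrist_12.png",w["color"])
print(measure(w,(.4656,.2442),"tr"))
E
```

```text
t: 29.97
position: [0.5491, 0.1127, 0.129]
tcp_rot: [0.246, 0.668, -0.664, -0.227]
ft_force: [-0.6, 1.0, 0.1]
width: 0.0667
t: 30.38
position: [0.4854, 0.2412, 0.1346]
tcp_rot: [0.392, 0.6, -0.588, -0.375]
ft_force: [-0.7, -0.6, -0.5]
width: 0.0668
t: 30.55
position: [0.4849, 0.2424, 0.1357]
tcp_rot: [0.391, 0.601, -0.589, -0.372]
ft_force: [-0.3, -0.3, 0.1]
width: 0.0664
t 30.55 pos [0.4849, 0.2424, 0.1357] phi 204.7 tilt 1.79 width 0.0664 F [-0.3, -0.3, 0.1] j6 -0.08 j1 0.35
left world [-0.0193, 0.0018, -0.0157] turn 1.3 rows 1
[0.010,0.016,0.017] [0,-1.3,0]
tilt fix (deg tool axes) [1.62, 0.0, -0.76]
(1057, [465.8, 244.3], [43.9, 33.3], 'yaw of long 25.7', 'mean', [464.6, 244.0, 39.5])
```

View pics/wrist_12.png

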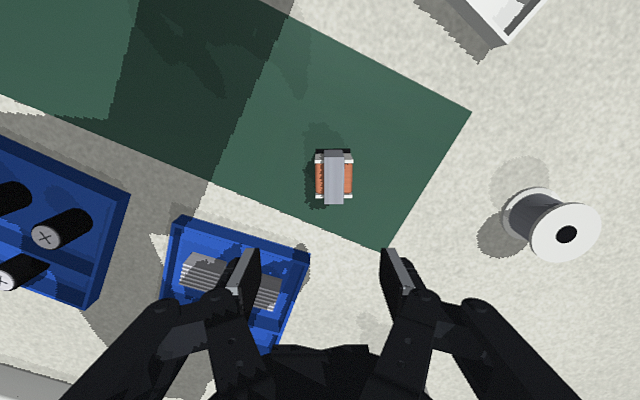

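The transformer is at (333,178) with its long side along tool z, remeasured at (0.4658, 0.2443), yaw 25.7°. The reel at (550,225) is well clear. I'll align over it and descend.

```bash
python3 -m pendant '{"travel":[[0.010,0.010,0.017],[0,0,0],[0,0,0]],"rot":[[1.6,-1,-0.8],[0,0,0],[0,0,0]]}' && python3 plan.py 0.4658 0.2443 0.05 205.7
```

```text
t: 30.85
position: [0.4658, 0.2417, 0.1244]
tcp_rot: [-0.376, -0.598, 0.598, 0.378]
ft_force: [1.2, 0.2, 0.4]
width: 0.0666
t 30.85 pos [0.4658, 0.2417, 0.1244] phi 205.5 tilt 0.13 width 0.0666 F [1.2, 0.2, 0.4] j6 -0.09 j1 0.35
left world [-0.0, 0.0026, -0.0744] turn 0.2 rows 3
[0.001,0.025,-0.000] [0,-0.1,0]
[0.001,0.025,-0.000] [0,-0.1,0]
[0.001,0.025,-0.000] [0,-0.1,0]
tilt fix (deg tool axes) [-0.11, 0.0, 0.07]
```

```bash
python3 -m pendant '{"travel":[[0.002,0.014,0],[0,0.014,0.001],[0,0.014,0.001],[0,0.014,0.001],[0,0,0]],"rot":[[0,-0.2,0],[0,0,0],[0,0,0],[0,0,0],[0,0,0]]}' && python3 plan.py 0.4658 0.2443 0.05 205.7
```

```text
t: 31.27
position: [0.4636, 0.2389, 0.0662]
tcp_rot: [-0.377, -0.597, 0.598, 0.378]
ft_force: [-1.0, -0.9, -0.4]
width: 0.0665
t 31.27 pos [0.4636, 0.2389, 0.0662] phi 205.5 tilt 0.11 width 0.0665 F [-1.0, -0.9, -0.4] j6 -0.09 j1 0.35
left world [0.0022, 0.0054, -0.0162] turn 0.2 rows 1
[0.004,0.016,-0.004] [0,-0.2,0]
tilt fix (deg tool axes) [-0.1, 0.0, 0.04]
```

```bash
python3 -m pendant '{"travel":[[0.004,0.010,-0.004],[0,0.010,0],[0,0.008,0],[0,0,0],[0,0,0]],"rot":[[0,-0.2,0],[0,0,0],[0,0,0],[0,0,0],[0,0,0]]}' && python3 plan.py 0.4658 0.2443 0.03 205.7
```

```text
t: 31.68
position: [0.4673, 0.2439, 0.0362]
tcp_rot: [-0.377, -0.598, 0.599, 0.377]
ft_force: [0.2, 0.1, 0.1]
width: 0.0663
t 31.68 pos [0.4673, 0.2439, 0.0362] phi 205.6 tilt 0.07 width 0.0663 F [0.2, 0.1, 0.1] j6 -0.09 j1 0.36
left world [-0.0015, 0.0004, -0.0062] turn 0.1 rows 1
[0.001,0.006,0.001] [0,-0.1,0]
tilt fix (deg tool axes) [-0.06, -0.0, 0.02]
```

```bash
python3 -m pendant '{"travel":[[0.001,0.008,0.001],[0,0.008,0],[0,0.006,0],[0,0,0],[0,0,0]],"rot":[[0,0,0],[0,0,0],[0,0,0],[0,0,0],[0,0,0]]}' && python3 plan.py 0.4658 0.2443 0.009 205.7
```

```text
t: 32.1
position: [0.4668, 0.2449, 0.0129]
tcp_rot: [0.377, 0.599, -0.598, -0.377]
ft_force: [-0.3, 0.1, 0.1]
width: 0.0664
t 32.10 pos [0.4668, 0.2449, 0.0129] phi 205.6 tilt 0.06 width 0.0664 F [-0.3, 0.1, 0.1] j6 -0.09 j1 0.36
left world [-0.001, -0.0006, -0.0039] turn 0.1 rows 1
[-0.000,0.004,0.001] [0,-0.1,0]
tilt fix (deg tool axes) [0.06, 0.0, 0.02]
```

```bash
python3 -m pendant '{"travel":[[0,0.003,0.001],[0,0,0],[0,0,0]],"rot":[[0,0,0],[0,0,0],[0,0,0]]}' && python3 plan.py 0.4658 0.2443 0.009 205.7 && python3 -m pendant '{"travel":[[0,0,0],[0,0,0],[0,0,0],[0,0,0],[0,0,0]],"rot":[[0,0,0],[0,0,0],[0,0,0],[0,0,0],[0,0,0]]}' 0 60 && python3 plan.py
```

```text
t: 32.35
position: [0.4659, 0.2445, 0.0098]
tcp_rot: [0.377, 0.599, -0.598, -0.377]
ft_force: [-0.6, 0.1, 0.2]
width: 0.0668
t 32.35 pos [0.4659, 0.2445, 0.0098] phi 205.6 tilt 0.08 width 0.0668 F [-0.6, 0.1, 0.2] j6 -0.09 j1 0.36
left world [-0.0001, -0.0002, -0.0008] turn 0.1 rows 1
[-0.000,0.001,0.000] [0,-0.1,0]
tilt fix (deg tool axes) [0.07, -0.0, 0.01]
t: 32.77
position: [0.4666, 0.2449, 0.0108]
tcp_rot: [0.377, 0.599, -0.597, -0.376]
ft_force: [0.0, -0.1, -2.2]
width: 0.0332
t 32.77 pos [0.4666, 0.2449, 0.0108] phi 205.6 tilt 0.18 width 0.0332 F [0.0, -0.1, -2.2] j6 -0.09 j1 0.36
```

The width of 33.2 mm confirms the grip on the winding. I'll lift and carry it to the transformer tray.

```bash
python3 -m pendant '{"travel":[[0,-0.015,0],[0,-0.025,0],[0,-0.025,0],[0,-0.025,0],[0,0,0]],"rot":[[0,0,0],[0,0,0],[0,0,0],[0,0,0],[0,0,0]]}' && python3 plan.py 0.630 -0.203 0.12 171.5
```

```text
t: 33.18
position: [0.4617, 0.2428, 0.0997]
tcp_rot: [-0.375, -0.596, 0.601, 0.379]
ft_force: [1.2, 0.3, -1.5]
width: 0.0326
t 33.18 pos [0.4617, 0.2428, 0.0997] phi 205.6 tilt 0.49 width 0.0326 F [1.2, 0.3, -1.5] j6 -0.09 j1 0.36
left world [0.1683, -0.4458, 0.0203] turn -34.1 rows 13
[-0.037,-0.002,0.003] [0,2.6,0]
[-0.037,-0.002,0.001] [0,2.6,0]
[-0.037,-0.002,-0.000] [0,2.6,0]
[-0.037,-0.002,-0.002] [0,2.6,0]
[-0.036,-0.002,-0.004] [0,2.6,0]
[-0.036,-0.002,-0.005] [0,2.6,0]
[-0.036,-0.002,-0.007] [0,2.6,0]
[-0.036,-0.002,-0.009] [0,2.6,0]
[-0.035,-0.002,-0.010] [0,2.6,0]
[-0.035,-0.002,-0.012] [0,2.6,0]
[-0.034,-0.002,-0.013] [0,2.6,0]
[-0.034,-0.002,-0.015] [0,2.6,0]
[-0.033,-0.002,-0.016] [0,2.6,0]
tilt fix (deg tool axes) [-0.49, 0.0, 0.06]
```

```bash
python3 -m pendant '{"travel":[[-0.018,-0.002,0.002],[-0.030,-0.002,0.001],[-0.035,-0.002,0],[-0.036,-0.002,-0.001],[-0.036,-0.002,-0.003]],"rot":[[-0.5,2.6,0],[0,2.6,0],[0,2.6,0],[0,2.6,0],[0,2.6,0]]}' && python3 -m pendant '{"travel":[[-0.036,-0.002,-0.005],[-0.036,-0.002,-0.006],[-0.036,-0.002,-0.008],[-0.035,-0.002,-0.010],[-0.035,-0.001,-0.011]],"rot":[[0,2.6,0],[0,2.6,0],[0,2.6,0],[0,2.6,0],[0,2.6,0]]}' && python3 plan.py 0.630 -0.203 0.12 171.5
```

```text
t: 33.6
position: [0.5128, 0.0982, 0.1074]
tcp_rot: [0.44, 0.553, -0.552, -0.443]
ft_force: [0.6, 0.1, -2.0]
width: 0.033
t: 34.02
position: [0.5727, -0.0815, 0.1098]
tcp_rot: [-0.5, -0.495, 0.497, 0.507]
ft_force: [0.5, 0.1, -2.0]
width: 0.033
t 34.02 pos [0.5727, -0.0815, 0.1098] phi 179.2 tilt 0.65 width 0.0330 F [0.5, 0.1, -2.0] j6 -0.24 j1 -0.25
left world [0.0573, -0.1215, 0.0102] turn -7.7 rows 4
[-0.030,-0.003,-0.015] [0,1.9,0]
[-0.030,-0.003,-0.016] [0,1.9,0]
[-0.029,-0.003,-0.017] [0,1.9,0]
[-0.029,-0.003,-0.018] [0,1.9,0]
tilt fix (deg tool axes) [-0.56, -0.0, 0.33]
```

```bash
python3 -m pendant '{"travel":[[-0.030,-0.002,-0.015],[-0.029,-0.002,-0.016],[-0.024,-0.002,-0.014],[-0.014,-0.001,-0.008],[0,0,0]],"rot":[[-0.5,1.9,0.3],[0,1.9,0],[0,1.9,0],[0,1,0],[0,0,0]]}' && python3 -m pendant '{"travel":[[0,0,0],[0,0,0]],"rot":[[0,0,0],[0,0,0]]}' && python3 plan.py 0.630 -0.203 0.11 171.5
python3 - <<'E'
from tray import *
w=get_image("wrist"); cv2.imwrite("pics/wrist_13.png",w["color"]); print(fit(w,(.630,-.203),-8.5))
E
```

```text
t: 34.43
position: [0.6202, -0.1948, 0.1093]
tcp_rot: [-0.535, -0.46, 0.464, 0.537]
ft_force: [0.9, -0.1, -1.6]
width: 0.033
t: 34.6
position: [0.6187, -0.1949, 0.1065]
tcp_rot: [-0.533, -0.459, 0.464, 0.538]
ft_force: [0.2, 0.6, -2.4]
width: 0.0329
t 34.60 pos [0.6187, -0.1949, 0.1065] phi 171.4 tilt 0.57 width 0.0329 F [0.2, 0.6, -2.4] j6 -0.25 j1 -0.40
left world [0.0113, -0.0081, 0.0035] turn 0.1 rows 1
[-0.006,-0.004,-0.012] [0,-0.1,0]
tilt fix (deg tool axes) [-0.57, 0.0, -0.02]
(3321, [630.7, -203.1], np.float64(-8.4), 'resid mm', np.float64(2.61))
```

View pics/wrist_13.png

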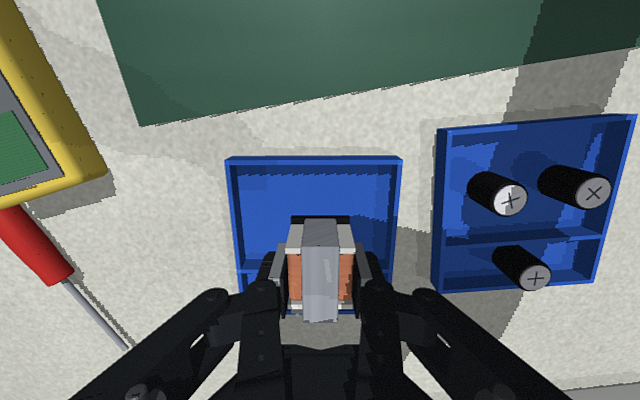

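The transformer is held upright at (320,265) and the tray's front bay is beneath it. The fit gives (0.6307, −0.2031), yaw −8.4°. I'll lower it to the bay centre.

```bash
python3 -m pendant '{"travel":[[-0.006,0.010,-0.012],[0,0.013,0],[0,0.013,-0.001],[0,0,0],[0,0,0]],"rot":[[-0.5,0,0],[0,0,0],[0,0,0],[0,0,0],[0,0,0]]}' && python3 plan.py 0.630 -0.203 0.04 171.6
```

```text
t: 35.07
position: [0.6282, -0.1969, 0.0652]
tcp_rot: [-0.532, -0.462, 0.464, 0.536]
ft_force: [1.0, -0.7, -1.7]
width: 0.0329
t 35.07 pos [0.6282, -0.1969, 0.0652] phi 171.8 tilt 0.35 width 0.0329 F [1.0, -0.7, -1.7] j6 -0.26 j1 -0.40
left world [0.0018, -0.0061, -0.0252] turn -0.2 rows 1
[-0.006,0.025,-0.003] [0,0.2,0]
tilt fix (deg tool axes) [-0.33, 0.0, 0.12]
```

```bash
python3 -m pendant '{"travel":[[-0.006,0.010,-0.003],[0,0.011,0],[0,0.009,0],[0,0,0],[0,0,0]],"rot":[[-0.3,0.2,0.1],[0,0,0],[0,0,0],[0,0,0],[0,0,0]]}' && python3 plan.py 0.630 -0.203 0.0115 171.6
```

```text
t: 35.48
position: [0.6296, -0.2023, 0.0317]
tcp_rot: [-0.534, -0.462, 0.463, 0.535]
ft_force: [1.4, -0.7, -2.4]
width: 0.0328
t 35.48 pos [0.6296, -0.2023, 0.0317] phi 171.7 tilt 0.09 width 0.0328 F [1.4, -0.7, -2.4] j6 -0.26 j1 -0.41
left world [0.0004, -0.0007, -0.0202] turn -0.1 rows 1
[-0.001,0.020,-0.000] [0,0.1,0]
tilt fix (deg tool axes) [-0.08, 0.0, 0.03]
```

```bash
python3 -m pendant '{"travel":[[-0.001,0.006,0],[0,0.006,0],[0,0.003,0],[0,0,0],[0,0,0]],"rot":[[0,0,0],[0,0,0],[0,0,0],[0,0,0],[0,0,0]]}' && python3 plan.py 0.630 -0.203 0.0115 171.6
```

```text
t: 35.9
position: [0.6299, -0.2037, 0.0157]
tcp_rot: [-0.535, -0.462, 0.462, 0.535]
ft_force: [-1.2, 0.0, -1.6]
width: 0.0331
t 35.90 pos [0.6299, -0.2037, 0.0157] phi 171.7 tilt 0.03 width 0.0331 F [-1.2, 0.0, -1.6] j6 -0.27 j1 -0.41
left world [0.0001, 0.0007, -0.0042] turn -0.1 rows 1
[0.001,0.004,0.000] [0,0.1,0]
tilt fix (deg tool axes) [-0.03, -0.0, 0.02]
```

```bash
python3 -m pendant '{"travel":[[0,0.002,0],[0,0.001,0],[0,0,0],[0,0,0]],"rot":[[0,0,0],[0,0,0],[0,0,0],[0,0,0]]}' && python3 -m pendant '{"travel":[[0,0.001,0],[0,0,0]],"rot":[[0,0,0],[0,0,0]]}' && python3 plan.py 0.630 -0.203 0.0115 171.6
```

```text
t: 36.23
position: [0.6306, -0.204, 0.0133]
tcp_rot: [0.535, 0.463, -0.462, -0.535]
ft_force: [0.7, 0.1, -2.6]
width: 0.0328
t: 36.4
position: [0.6309, -0.2041, 0.0125]
tcp_rot: [0.535, 0.463, -0.462, -0.534]
ft_force: [0.1, 0.6, -2.5]
width: 0.0326
t 36.40 pos [0.6309, -0.2041, 0.0125] phi 171.7 tilt 0.10 width 0.0326 F [0.1, 0.6, -2.5] j6 -0.27 j1 -0.41
left world [-0.0009, 0.0011, -0.001] turn -0.1 rows 1
[0.001,0.001,0.001] [0,0.1,0]
tilt fix (deg tool axes) [0.1, 0.0, -0.01]
```

```bash
python3 -m pendant '{"travel":[[0,0.001,0.001],[0,0,0]],"rot":[[0,0,0],[0,0,0]]}' && python3 plan.py | head -1 && python3 -m pendant '{"travel":[[0,0.001,0],[0,0,0]],"rot":[[0,0,0],[0,0,0]]}' && python3 plan.py 0.630 -0.203 0.0115 171.6
```

```text
t: 36.57
position: [0.63, -0.204, 0.0117]
tcp_rot: [0.535, 0.463, -0.462, -0.534]
ft_force: [-0.1, 0.4, -2.1]
width: 0.0325
t 36.57 pos [0.63, -0.204, 0.0117] phi 171.7 tilt 0.12 width 0.0325 F [-0.1, 0.4, -2.1] j6 -0.27 j1 -0.41
t: 36.73
position: [0.6304, -0.2041, 0.0119]
tcp_rot: [0.536, 0.463, -0.462, -0.534]
ft_force: [-0.9, -0.1, -2.4]
width: 0.033
t 36.73 pos [0.6304, -0.2041, 0.0119] phi 171.7 tilt 0.18 width 0.0330 F [-0.9, -0.1, -2.4] j6 -0.27 j1 -0.41
left world [-0.0004, 0.0011, -0.0004] turn -0.1 rows 1
[0.001,0.000,0.001] [0,0.1,0]
tilt fix (deg tool axes) [0.17, 0.0, -0.03]
```

Height stalled at 11.8 mm, but the vertical force still shows about −2 N. I'll test contact with one more small step and read the force inside the row.

```bash
python3 -m pendant '{"travel":[[0,0.0015,0]],"rot":[[0.2,0,0]]}' && python3 -m pendant '{"travel":[[0,0.0015,0]],"rot":[[0,0,0]]}'
```

```text
t: 36.82
position: [0.6306, -0.2042, 0.0115]
tcp_rot: [0.535, 0.462, -0.463, -0.535]
ft_force: [-5.1, 1.7, 10.7]
width: 0.033
t: 36.9
position: [0.6306, -0.2043, 0.0115]
tcp_rot: [0.535, 0.462, -0.463, -0.535]
ft_force: [-4.6, 1.3, 10.4]
width: 0.0329
```

Contact is confirmed, with +10 N at 11.5 mm. I'll relax with a still row and then release.

```bash
python3 -m pendant '{"travel":[[0,0,0]],"rot":[[0,0,0]]}' && python3 -m pendant '{"travel":[[0,0,0],[0,0,0],[0,0,0],[0,0,0]],"rot":[[0,0,0],[0,0,0],[0,0,0],[0,0,0]]}' 60 && python3 -m pendant '{"travel":[[0,-0.010,0],[0,-0.020,0],[0,-0.025,0],[0,-0.025,0],[0,-0.025,0]],"rot":[[0,0,0],[0,0,0],[0,0,0],[0,0,0],[0,0,0]]}' && python3 plan.py
python3 - <<'E'
from meas import *
w=get_image("wrist"); cv2.imwrite("pics/wrist_14.png",w["color"])
print(measure(w,(.630,-.203),"tr"))
E
```

```text
t: 36.98
position: [0.6308, -0.2043, 0.0121]
tcp_rot: [0.535, 0.462, -0.463, -0.535]
ft_force: [-0.8, -0.2, -2.6]
width: 0.0331
t: 37.32
position: [0.6322, -0.2049, 0.0126]
tcp_rot: [0.536, 0.463, -0.462, -0.534]
ft_force: [0.3, -0.4, -1.1]
width: 0.0514
t: 37.73
position: [0.6262, -0.2023, 0.1146]
tcp_rot: [-0.531, -0.46, 0.465, 0.539]
ft_force: [-0.2, -0.2, 0.6]
width: 0.0514
t 37.73 pos [0.6262, -0.2023, 0.1146] phi 171.7 tilt 0.77 width 0.0514 F [-0.2, -0.2, 0.6] j6 -0.27 j1 -0.41
(1407, [631.0, -205.5], [33.5, 44.5], 'yaw of long -7.2', 'mean', [629.8, -205.2, 39.5])
```

View pics/wrist_14.png

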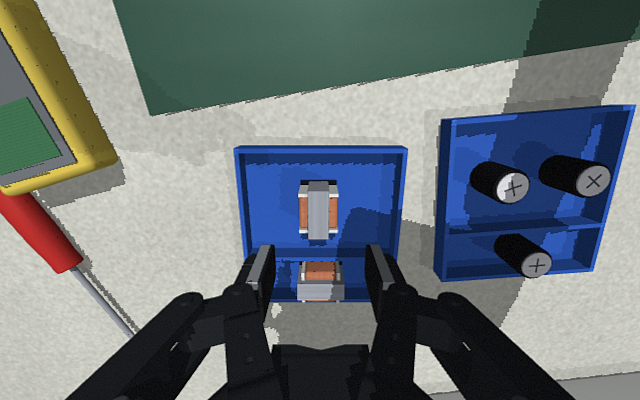

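The transformer stands upright in its bay at (317,210), with its sample behind it. I'll back the arm away, then check everything from the top and scene cameras.

```bash
python3 -m pendant '{"travel":[[0,-0.025,0],[0,-0.025,0.020],[0,-0.020,0.030],[0,-0.010,0.030],[0,0,0.030]],"rot":[[0,0,0],[0,0,0],[0,0,0],[0,0,0],[0,0,0]]}' && python3 -m pendant '{"travel":[[0,0,0.030],[0,0,0.025],[0,0,0.015],[0,0,0],[0,0,0]],"rot":[[0,0,0],[0,0,0],[0,0,0],[0,0,0],[0,0,0]]}'
python3 - <<'E'
from meas import *
t=get_image("top"); cv2.imwrite("pics/top_15.png",cv2.resize(t["color"][90:270,170:400],None,fx=3.3,fy=3.3,interpolation=cv2.INTER_CUBIC))
s=get_image("scene"); cv2.imwrite("pics/scene_15.png",cv2.resize(s["color"][120:360,150:470],None,fx=2.4,fy=2.4,interpolation=cv2.INTER_CUBIC))
w=get_image("wrist"); cv2.imwrite("pics/wrist_15.png",w["color"])
for nm,p in (("wrist",w),("top",t),("scene",s)):
    for k,g in (("hs",(.626,.229)),("hs",(.631,.163)),("cap",(.632,.017)),("cap",(.629,-.047)),("tr",(.631,-.205))):
        try: print(nm,k,measure(p,g,k,.03))
        except Exception as e: print(nm,k,e)
for t_ in ("multimeter","solder_reel"):
    for d in pinpoint(t_,t)[:1]: print(t_,np.round(d["centre"],4),round(d["conf"],2))
E
python3 plan.py
```

```text
t: 38.2
position: [0.5269, -0.1905, 0.2116]
tcp_rot: [0.539, 0.465, -0.461, -0.53]
ft_force: [0.1, 0.1, 0.8]
width: 0.0514
t: 38.62
position: [0.4505, -0.1791, 0.2162]
tcp_rot: [0.541, 0.465, -0.46, -0.528]
ft_force: [0.3, 0.3, 0.2]
width: 0.0513
wrist hs (496, [625.8, 221.4], [30.4, 29.2], 'yaw of long 4.7', 'mean', [624.6, 217.8, 24.3])
wrist hs (750, [629.4, 161.8], [29.7, 41.7], 'yaw of long -84.5', 'mean', [627.7, 160.0, 24.9])
wrist cap (372, [631.2, 16.8], 15.3, 'median', [628.8, 15.1, 42.5], 'mid', [631.3, 17.2, 40.6])
wrist cap (352, [627.5, -46.8], 15.1, 'median', [625.0, -48.2, 42.4], 'mid', [627.4, -46.9, 40.4])
wrist tr (465, [630.6, -205.1], [33.6, 45.8], 'yaw of long -6.6', 'mean', [628.6, -205.0, 39.3])
top hs (93, [626.2, 231.3], [30.0, 41.1], 'yaw of long -84.8', 'mean', [625.7, 231.4, 24.9])
top hs (93, [630.9, 165.0], [29.1, 40.4], 'yaw of long -86.2', 'mean', [630.0, 165.4, 25.6])
top cap (54, [633.0, 19.6], 15.0, 'median', [631.5, 17.7, 43.1], 'mid', [633.0, 19.5, 42.9])
top cap (53, [629.2, -42.7], 15.3, 'median', [628.4, -44.7, 42.4], 'mid', [628.9, -43.1, 42.7])
top tr None
scene hs (167, [627.1, 232.9], [30.9, 40.5], 'yaw of long -82.1', 'mean', [627.4, 233.9, 24.6])
scene hs (156, [631.9, 166.8], [30.9, 41.6], 'yaw of long -88.5', 'mean', [632.0, 166.9, 24.5])
scene cap (74, [633.5, 21.6], 16.2, 'median', [635.3, 23.5, 41.2], 'mid', [634.2, 22.6, 41.7])
scene cap (68, [629.1, -41.6], 15.8, 'median', [631.5, -40.8, 41.1], 'mid', [629.0, -41.4, 41.4])
scene tr (81, [633.1, -197.3], [29.9, 44.6], 'yaw of long -12.2', 'mean', [633.3, -199.4, 38.5])
multimeter [ 0.4809 -0.4395  0.0022] 0.92
solder_reel [ 0.4191  0.4574 -0.0005] 0.59
t 38.87 pos [0.4517, -0.1793, 0.2154] phi 171.8 tilt 1.07 width 0.0514 F [0.4, 0.2, -0.1] j6 -0.37 j1 -0.51
```

View pics/top_15.png

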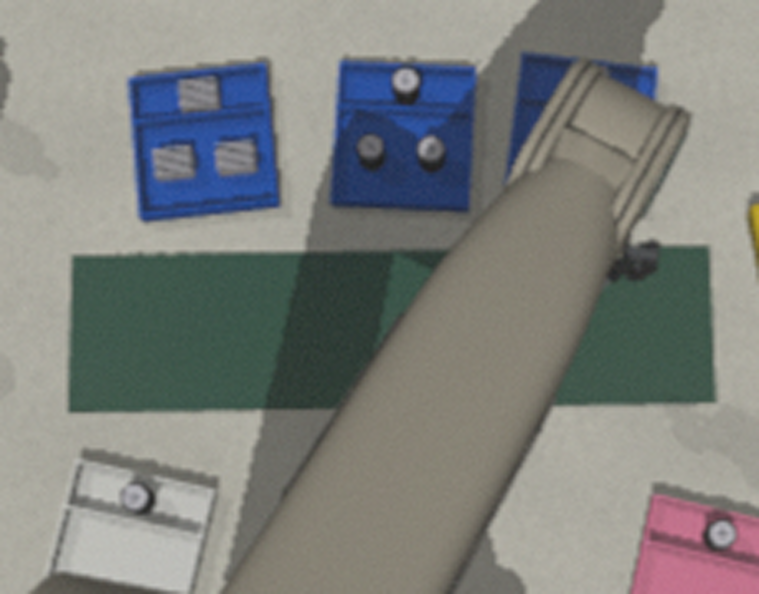

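View pics/scene_15.png

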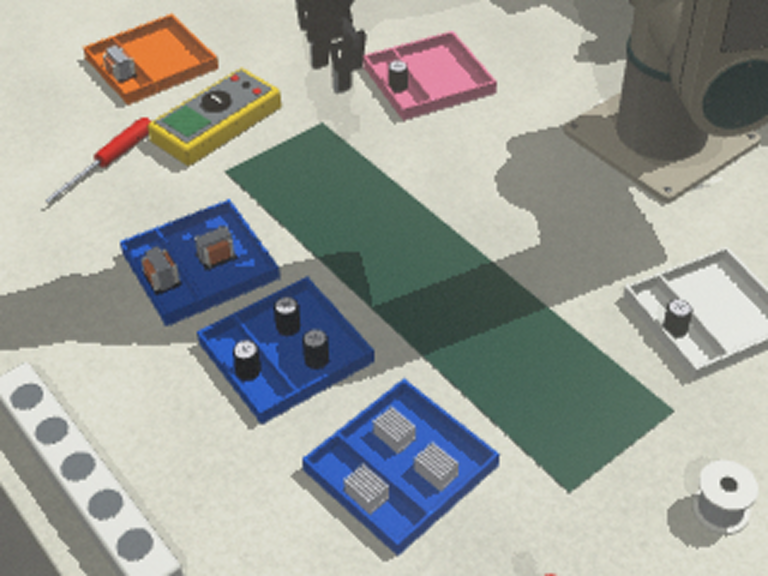

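View pics/wrist_15.png

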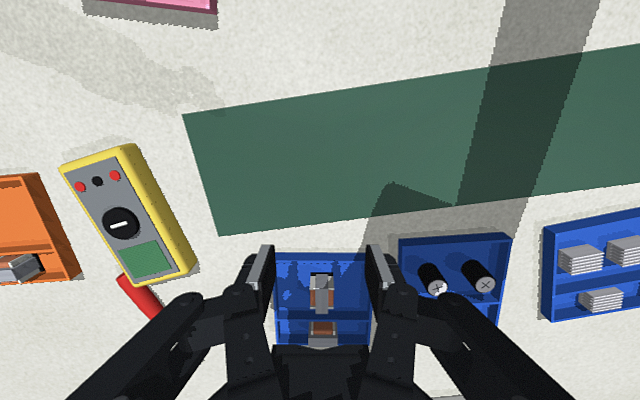

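In the scene crop the mat is empty and each part stands upright in its bay: transformer (215,247), capacitors (287,313) and (315,347), heat sinks (393,428) and (436,463). The multimeter and reel are where they were, and the gripper touches nothing. I'm handing in.

```bash
python3 -c "
from cell import job_done, get_state
print(get_state()['t']); print(job_done())"
```

```text
38.8667
the job is handed in; nothing more can be done
None
```

I sorted all five parts into the front bays of the matching blue trays and handed the job in at 38.9 s of the 128 s allowed. The two heat sinks are in the left tray, the two capacitors in the middle one and the transformer in the right one.

**Checks that passed:**
- **Placement:** the last pictures show the mat empty and every part upright and clear of walls and other parts. Heat sink tops (about 26 mm) and capacitor tops (about 43 mm) fit standing flat on the tray floor. The transformer's top read the same as it did on the mat.
- **Bystanders:** the multimeter and reel read within about 3 mm of where they started, which is measuring noise. The gripper was clear of everything at hand-in.

**Checks that failed or disagreed:**
- **Transformer, top camera:** the arm hid it, so its final check rests on the wrist and scene cameras. They put it about 8 mm apart in y, both well inside the bay.
- **Floor contact:** the force reading was too weak to show the heat sinks and capacitors touching down. I went by the height no longer falling, or reaching the expected value. The transformer's contact did register, at about 10 N. It then rose about half a millimetre as I relaxed before release, so it may have settled by that much.

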